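# Stand the drained tube block up and clamp it on the shaker

### The job

The white tube block has drained lying on its back in the steel draining tray: brace its lower edge against the tray's ledge and tip it up, easing it over rather than letting it fall, until it stands on the ledge on its base with its wells up. Then stand it, wells up, on the shaker platform about midway along the bars and slide the clamp bar up so that it is held snugly between the clamp bar and the fixed bar; the clamp bar has been left too close and must be slid back first. Leave the two bottles and the beaker where they stand.

Things in the scene. Friction and masses are not known exactly. Their poses are not given: they have to be found in the camera images.
- block_center (a point): Centre of the loose white drilled block, a solid box of 0.35 to 0.7 kg, sliding on the steel tray (friction about 0.5). Axes: x (100 mm) points out of the face with ten 18 mm wells, y (130 mm) along its length, z (66 mm) its thickness. It starts lying, z up, 66 mm high, x level towards the robot, its base face towards the ledge. Standing on its base, x points up, it is 100 mm high and can be gripped across its 66 mm.
- drainer: Fixed steel tray, 320 x 320 mm. Origin at its underside, on the table; x points from the robot's side to the ledge. Sunk floor, 3 mm above the table, x = -135 to +65 mm, y = -140 to +140 mm; flat ledge, 6 mm above the table, x = +65 to +165 mm, full width: a straight 3 mm step that stops the lower edge of a block pushed in +x, and over which it tips. 20 mm rims, 6 mm high, on the other sides.
- ledge_edge (a point): Middle of the upper edge of that step: the tray's (65, 0, 6) mm, with the tray's axes.
- shaker: Fixed white bench shaker, 240 x 266 mm. Origin at its underside, on the table. Its rubber-topped platform lies 100 mm above the table. Axes: x from the clamp bar to the fixed bar (away from the robot), y along the bars. Guide rails 16 mm high at y = +-125 mm.
- fixed_bar (a point): Middle of the axis of the fixed bar: a bare steel rod 14 mm thick along y, 30 mm above the platform, free between its end blocks from y = -112 to +112 mm, at the shaker's x = +67 mm; axes as the shaker's. Its end blocks are 46 mm high.
- bar_mid (a point): Middle of the axis of the sliding clamp bar, a blue-sleeved rod 14 mm thick, parallel to the fixed bar and also 30 mm above the platform, with grey shoes and red thumb nuts at its ends; axes as the shaker's.
- clamp_bar (a joint): How far the clamp bar has been slid back, in m, 0 to 0.095, growing away from the fixed bar (towards the robot). The clear gap between the bars is 46 mm + this value: at 0.020 they hold the 66 mm block. Starts at 0 to 0.008. It slides with about 2 N of friction and stays where it is left; push it with the fingertips near the middle of the rod.
- amber_bottle: Bystander: loose brown bottle, 44 mm across, 105 mm high, standing at one end of the tray's ledge; origin at its underside.
- white_bottle: Bystander: loose white jar, 40 mm across, 75 mm high, standing at the other end of the ledge; origin at its underside.
- beaker: Bystander: loose glass beaker, 60 mm across the rim, 80 mm high, on the table behind the shaker; origin at its underside.
Things that resemble listed ones, but are neither listed nor needed, are in the scene too. There is more than one size of the part that bears block_center; the job needs the smallest.

How it is judged:
By the outcome, as a careful person would: the job done as asked, in the order asked, and still so for the second after the job is handed in, with the robot touching nothing.
It also fails if it takes over 72 s, if anything falls off the work surface, if the arm or the gripper's body presses on something with over 40 N, if the wrist force passes 120 N, or if a joint passes its speed limit or range.

### The arm

A 7-joint arm with a two-finger parallel gripper is mounted at the origin on the work surface. World frame = base frame: x ahead of the robot, y to its left, z up, the work surface at z = 0. Lengths are in m, angles in rad, forces in N, time in s.
With the tool pointing down it reaches from about 0.4 to 0.85 m from the base axis. Payload 4.5 kg.
Tool frame: the origin (TCP) lies between the finger pads; the fingertips stand 11 mm ahead of it and the grasp point (between the pads) lies 8 mm behind it (r.tip_reach is the distance from the TCP to the fingertips, in m); x points along the fingers, y is the direction in which the jaws open and shut, and the axes are right-handed (so a half turn about x gives the same grasp; the last joint's range is limited). The gripper opens to 88 mm and grips with 3 to 60 N. Pads are 18 mm wide; open, the fingers measure 123 mm over their backs; the gripper's body (75 mm by 187 mm) begins 45 mm behind the grasp point.
Start: joints at [1.343, 0.689, -0.195, 1.565, 0.157, 0.902, -0.215], TCP at [0.162, -0.604, 0.25] pointing down, gripper open.
Joint ranges: [-3.01, 3.01], [-0.46, 2.08], [-1.47, 1.51], [0.13, 2.56], [-1, 4.14], [0.04, 2.09], [-2.66, 2.66]. Speed limits (rad/s): [2.57, 2.57, 3.14, 3.14, 3.14, 3.14, 3.14].

### API

Orientations are given as a unit quaternion [x, y, z, w].
In Python, from plant import r gives the robot as it stands.
- The arm moves only by the tool drive_tool, never from a script. Its argument "deltas" is a list of rows, each a list of 3 entries, a list of its own where there are three numbers: the turn, a rotation vector about the tool's x, y, z in degrees, then the shift along the tool's x, y, z in cm, then the finger opening in cm, from 0 to 8.81. A call has 1 to 12 rows; each row shifts and turns the commanded pose from where the row before left it, along the tool's axes as they then stand; what a row does not reach is not made up. A row lasts 1/12 s, in which the tool goes at most 41.7 mm and 7.16 degrees, less where a joint would pass 70% of its speed; a pose out of reach is approached as far as the arm can. A call is refused whole if a number of a shift passes 4.17 or a number of a turn 7.16, either way. A call with a gripper value outside its range is refused whole. The fingers move at their own pace and stop on an object; "force" is the grip in N (left out, the last holds). Time passes only in rows, so rows that do not move let the fingers close. It gives the time, the measured TCP pose, the force and the opening at its end, in the units of the state.
- r.get_state(): the state, without advancing time (a new reading comes with each control period).
- r.snapshot(name): name is "scene" or "top" or "wrist"; returns a dict with "color" (384x512x3 uint8, red, green, blue), "fov_y" (degrees; the focal length in pixels is half the picture's height over the tangent of half this angle, whatever the lens; pixels are square), "cx", "cy" (the principal point, pixels), "extrinsics" (4x4, takes a point from world to camera coordinates); the wrist camera has in their place "tool_from_camera" (4x4, takes a point from camera to tool coordinates, whose origin is the TCP and whose axes are the tool frame's). Camera axes: x right, y up, looking along -z (the intrinsics and any distortion apply to the point x, -y, -z); pixel columns grow to the right and rows downward; lengths in m; the calibration is good to about 2 mm. A picture is of the moment at which its call begins: read the wrist's pose just before it. There is no depth.
- r.finish_job(): hands the job in, once; it reports no verdict.
The state is a dict: "clock": time; "q": joint angles; "qd": joint speeds; "joint_torque": joint torques, N m; "tool_pos": TCP position; "eef_rot": TCP orientation; "contact_force": force on the tool from outside, world axes, zero at the start; "moment": the same for the moment, N m; "opening": opening from 0.0 (shut) to 1.0 (fully open).
Only numpy, scipy, OpenCV 4.12 (cv2) and the standard library are available. Lean on these libraries where they do the work, as an engineer would, in place of code of your own. Each camera call takes 0.05 s, during which the arm holds its last target. There are 200 camera calls.

## Working session

There is one attempt and no reset: what is moved stays moved. The work goes in short steps, Python scripts to look and compute and a tool call to move; the robot and the scene stay as the last step left them, time stands still between calls to the robot, and variables do not carry over. Pictures are saved under pics/ and viewed, about 8 in all and at most 12, crops included, and the job is handed in when it is done.

Besides the shell and the picture viewer there is one more tool, called by a JSON object that holds its "op" and its "data". drive_tool: Moves the arm, as the interface text tells. Its arguments: {"type":"object","properties":{"deltas":{"type":"array","items":{"type":"array"}},"force":{"type":"number"}},"required":["deltas"]}

```bash
mkdir -p pics; ls
cat > h.py <<'E'
import numpy as np, cv2
from plant import r
from scipy.spatial.transform import Rotation as R
def snap(n,f=None):
    s=r.get_state(); d=r.snapshot(n)
    if f: cv2.imwrite(f'pics/{f}.png',cv2.cvtColor(d['color'],cv2.COLOR_RGB2BGR))
    if n=='wrist':
        T=np.eye(4);T[:3,:3]=R.from_quat(s['eef_rot']).as_matrix();T[:3,3]=s['tool_pos']
        d['W']=T@d['tool_from_camera']
    else: d['W']=np.linalg.inv(d['extrinsics'])
    return d
def ray(d,u,v):
    f=d['color'].shape[0]/2/np.tan(np.radians(d['fov_y'])/2)
    c=np.array([(u-d['cx'])/f,-(v-d['cy'])/f,-1.])
    return d['W'][:3,3],d['W'][:3,:3]@c
def at(d,u,v,z):
    o,k=ray(d,u,v); return o+k*(z-o[2])/k[2]
def px(d,p):
    c=np.linalg.inv(d['W'])@np.r_[p,1]; f=d['color'].shape[0]/2/np.tan(np.radians(d['fov_y'])/2)
    return d['cx']+f*c[0]/-c[2], d['cy']-f*c[1]/-c[2]
def st():
    s=r.get_state(); print(round(s['clock'],2),np.round(s['tool_pos'],4),np.round(R.from_quat(s['eef_rot']).as_matrix(),3).tolist(),np.round(s['contact_force'],1),round(s['opening'],3)); print(np.round(s['q'],2))
E
python3 - <<'E'
from h import *
st()
a=snap('scene','s0');b=snap('top','t0')
for d in(a,b):print({k:v for k,v in d.items() if k!='color'})
E
```

```text
pics
0.0 [ 0.1616 -0.6031  0.2489] [[-0.001, 0.259, -0.966], [0.002, -0.966, -0.259], [-1.0, -0.002, 0.0]] [-0.3 -0.4  0.3] 0.999
[ 1.34  0.69 -0.19  1.57  0.16  0.9  -0.22]
{'fov_y': 55.43809704346694, 'cx': 260.73548455521666, 'cy': 189.35770331367164, 'extrinsics': array([[ 0.711648  ,  0.70252667,  0.0036617 , -0.53452027],
       [-0.58959818,  0.59440294,  0.546863  ,  0.27637687],
       [ 0.38200931, -0.39133289,  0.8372141 , -1.4107709 ],
       [ 0.        ,  0.        ,  0.        ,  1.        ]]), 'W': array([[ 0.711648  , -0.58959818,  0.38200931,  1.0822692 ],
       [ 0.70252667,  0.59440294, -0.39133289, -0.34084554],
       [ 0.0036617 ,  0.546863  ,  0.8372141 ,  1.03193426],
       [ 0.        ,  0.        ,  0.        ,  1.        ]])}
{'fov_y': 56.5834976472276, 'cx': 257.69396667330165, 'cy': 192.25097394798084, 'extrinsics': array([[-0.01004654, -0.99993162, -0.00598474,  0.0676196 ],
       [ 0.99141584, -0.01074087,  0.13030451, -0.64415631],
       [-0.13035988, -0.00462425,  0.99145596, -1.14063895],
       [ 0.        ,  0.        ,  0.        ,  1.        ]]), 'W': array([[-0.01004654,  0.99141584, -0.13035988,  0.49061255],
       [-0.99993162, -0.01074087, -0.00462425,  0.05542157],
       [-0.00598474,  0.13030451,  0.99145596,  1.21523444],
       [ 0.        ,  0.        ,  0.        ,  1.        ]])}
```

Run:
```python
import cv2
for f in('s0','t0'):
    i=cv2.imread(f'pics/{f}.png');cv2.imwrite(f'pics/{f}b.png',cv2.resize(i,(800,600),interpolation=cv2.INTER_CUBIC))
```

```text
(no output)
```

View pics/s0b.png

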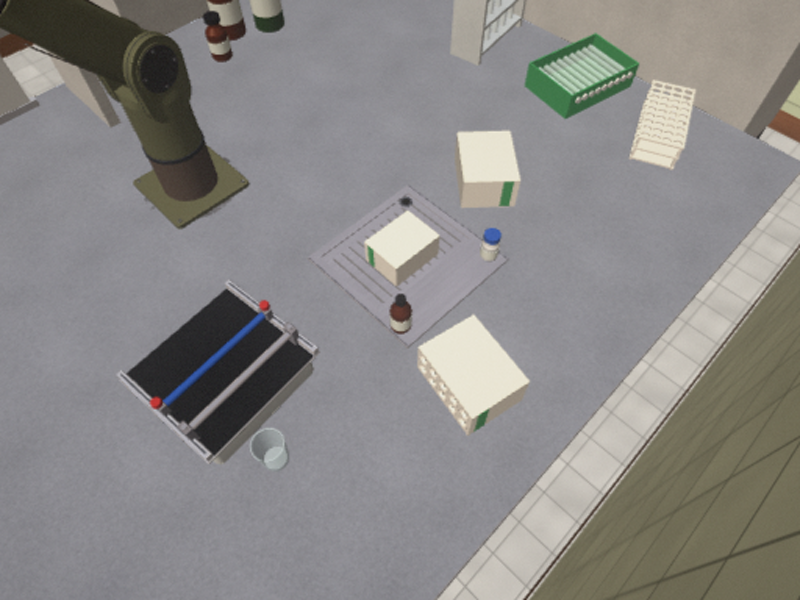

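View pics/t0b.png

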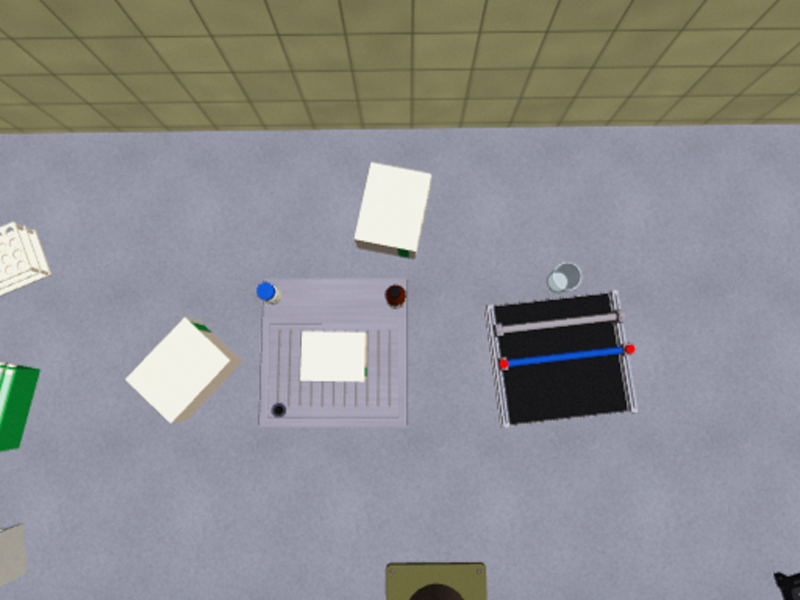

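The tray block at (332,357) in the 800x600 top view is the smallest of three: the others, at (395,207) and (183,370), are clearly larger. The tray spans (262,279)-(408,427), the blue clamp bar runs (503,364)-(630,349), and the fixed bar (500,330)-(617,316). I'll measure these next and make one enlarged crop to confirm.

```bash
cat > m.py <<'E'
from h import *
d=snap('top');s=snap('scene');c=d['color'];k=1.5625
hsv=cv2.cvtColor(c,cv2.COLOR_RGB2HSV)
w=((c.min(2)>195)*255).astype(np.uint8)
def box(m,x0,y0,x1,y1):
    q=np.zeros_like(m);q[y0:y1,x0:x1]=m[y0:y1,x0:x1];cs,_=cv2.findContours(q,0,2)
    return cv2.minAreaRect(max(cs,key=cv2.contourArea).astype(np.float32))
for n,roi,z in(('tray',(180,200,245,255),.069),('far',(220,95,285,165),.1),('left',(75,195,155,275),.1)):
    b=box(w,*roi);P=np.array([at(d,*p,z) for p in cv2.boxPoints(b)])
    print(n,P[:,:2].round(4).tolist(),'sides',np.linalg.norm(P[0]-P[1]).round(4),np.linalg.norm(P[2]-P[1]).round(4),'cen',P.mean(0).round(4))
for n,L in(('traycorners',[(262,279),(408,279),(407,427),(260,427)]),):
    print(n,[at(d,u/k,v/k,.006)[:2].round(4).tolist() for u,v in L])
print('step',[at(d,u/k,v/k,.006)[:2].round(4).tolist() for u,v in((270,323),(398,323))])
bl=((hsv[...,0]>105)&(hsv[...,0]<130)&(hsv[...,1]>150)*(c[...,2]>80)).astype(np.uint8)*255;bl[:,:310]=0
v,u=np.nonzero(bl);print('blue px',len(u),u.min(),u.max())
l=cv2.fitLine(np.c_[u,v].astype(np.float32),2,0,.01,.01).ravel();f=lambda x:l[3]+(x-l[2])*l[1]/l[0]
print('blue',[at(d,x,f(x),.133).round(4).tolist() for x in(u.min(),u.mean(),u.max())])
rd=((c[...,0]>150)&(c[...,1]<70)).astype(np.uint8);n,_,S,C=cv2.connectedComponentsWithStats(rd)
for i in range(1,n):
    if S[i,4]>8:print('red',C[i]*k,at(d,*C[i],.145).round(4))
print('fixed',[at(d,a/k,b/k,.135).round(4).tolist() for a,b in((503,330),(615,317))])
print('rails',[at(d,a/k,b/k,.116)[:2].round(4).tolist() for a,b in((489,306),(616,291),(634,411),(505,426))])
print('amber',at(d,396/k,295/k,.1),'white',at(d,266/k,291/k,.07),'beaker',at(d,569/k,272/k,.08))
cr=cv2.resize(c[165:285,160:420],None,fx=3,fy=3,interpolation=cv2.INTER_CUBIC)
cr2=cv2.resize(s['color'][115:235,190:400],None,fx=2,fy=2,interpolation=cv2.INTER_CUBIC)
o=np.zeros((600,780,3),np.uint8);o[:360]=cr;o[360:,:420]=cr2;cv2.imwrite('pics/crop1.png',o[...,::-1])
E
python3 m.py
```

```text
tray [[0.4807, 0.2723], [0.5821, 0.271], [0.5772, 0.1401], [0.4759, 0.143]] sides 0.1014 0.1309 cen [0.529  0.2066 0.069 ]
far [[0.7675, 0.1597], [0.9315, 0.1278], [0.9029, -0.0015], [0.74, 0.0326]] sides 0.1671 0.1325 cen [0.8355 0.0796 0.1   ]
left [[0.4851, 0.6161], [0.6099, 0.5023], [0.522, 0.4072], [0.3997, 0.5212]] sides 0.1689 0.1295 cen [0.5042 0.5117 0.1   ]
traycorners [[0.7005, 0.3704], [0.6969, 0.0488], [0.3782, 0.0545], [0.3812, 0.3673]]
step [[0.603, 0.3507], [0.6001, 0.0717]]
blue px 360 325 398
blue [[0.5101, -0.1411, 0.133], [0.5217, -0.2513, 0.133], [0.5334, -0.362, 0.133]]
red [629.82954545 348.29545455] [ 0.5343 -0.3727  0.145 ]
red [503.125   363.28125] [ 0.5083 -0.1299  0.145 ]
fixed [[0.5726, -0.1336, 0.135], [0.5956, -0.3518, 0.135]]
rails [[0.6221, -0.1107], [0.6494, -0.364], [0.4146, -0.3847], [0.3885, -0.1345]]
amber [0.64838294 0.07394479 0.1       ] white [0.66397537 0.34480192 0.07      ] beaker [ 0.69527266 -0.28329779  0.08      ]
```

View pics/crop1.png

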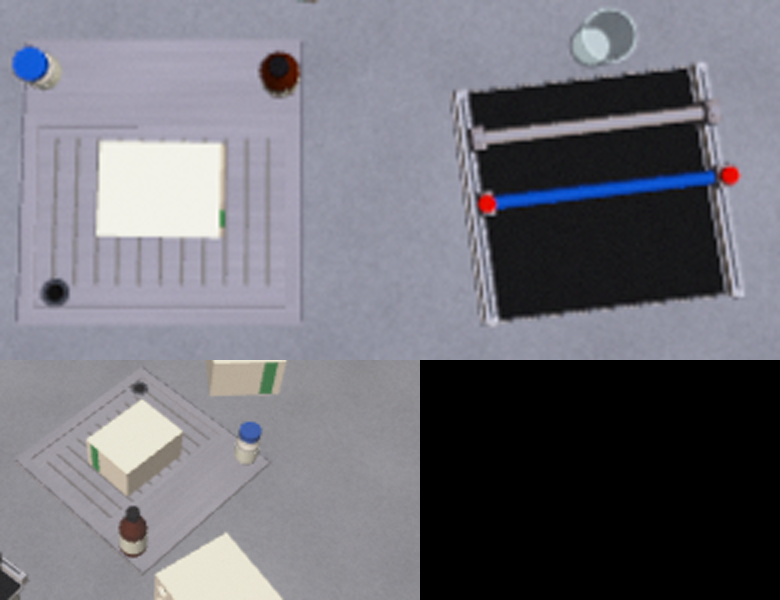

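The enlarged crop confirms it: the tray block's top measures 101x131 mm, while the other two are about 167x130 and so larger. The tray block is the right one. The measured bar spacing is about 63 mm, so the joint sits near 0.003, which is in range. I'll write a small planner and start moving.

```bash
cat > p.py <<'E'
from h import *
def pose(p,alpha,yaw):
    a,c=np.radians(alpha),np.radians(yaw)
    M=np.array([[np.sin(a),np.cos(a),0],[0,0,-1],[-np.cos(a),np.sin(a),0]])
    return np.array(p,float),R.from_euler('z',c)*R.from_matrix(M)
def rows(way,g,start=None):
    """way: list of (pos,rot,nrows); prints rounded delta rows"""
    s=r.get_state(); P,Q=start or (s['tool_pos'],R.from_quat(s['eef_rot']))
    P=np.array(P); out=[]
    for p,q,n in way:
        P0,Q0=P,Q; dv=(Q0.inv()*q).as_rotvec()
        for i in range(1,n+1):
            Pt=P0+(p-P0)*i/n; Qt=Q0*R.from_rotvec(dv*i/n)
            t=np.degrees((Q.inv()*Qt).as_rotvec()).round(1); h=(Q.inv().apply(Pt-P)*100).round(2)
            P=P+Q.apply(h/100); Q=Q*R.from_rotvec(np.radians(t))
            out.append([(t+0.).tolist(),(h+0.).tolist(),g])
    for i in range(0,len(out),12): print(str(out[i:i+12]).replace(' ',''))
E
python3 - <<'E'
from p import *
rows([(*pose((.45,-.2,.25),0,-20),16),(*pose((.40,.2,.2),25,-.6),17)],4.0)
E
```

```text
[[[-3.4,0.0,0.0],[0.0,-1.97,-2.39],4.0],[[-3.5,0.0,0.0],[-0.01,-1.82,-2.51],4.0],[[-3.4,0.0,0.0],[0.0,-1.67,-2.61],4.0],[[-3.4,0.0,0.0],[0.0,-1.51,-2.71],4.0],[[-3.5,0.0,0.0],[0.0,-1.34,-2.79],4.0],[[-3.4,0.0,0.0],[-0.01,-1.18,-2.87],4.0],[[-3.5,0.0,0.0],[0.0,-1.0,-2.93],4.0],[[-3.4,0.0,0.0],[0.0,-0.82,-2.99],4.0],[[-3.4,0.0,0.0],[-0.01,-0.64,-3.03],4.0],[[-3.5,0.0,0.0],[0.0,-0.46,-3.07],4.0],[[-3.4,0.0,0.0],[0.0,-0.27,-3.08],4.0],[[-3.4,0.0,0.0],[0.0,-0.09,-3.1],4.0]]
[[[-3.5,0.0,0.0],[-0.01,0.1,-3.1],4.0],[[-3.4,0.0,0.0],[0.0,0.28,-3.08],4.0],[[-3.5,0.0,0.0],[0.0,0.47,-3.07],4.0],[[-3.4,0.0,0.0],[-0.01,0.65,-3.03],4.0],[[-1.1,0.2,1.5],[0.3,-1.08,-2.11],4.0],[[-1.1,0.3,1.4],[0.27,-1.05,-2.13],4.0],[[-1.2,0.2,1.5],[0.27,-1.01,-2.15],4.0],[[-1.1,0.3,1.4],[0.24,-0.98,-2.17],4.0],[[-1.1,0.2,1.5],[0.23,-0.93,-2.18],4.0],[[-1.1,0.3,1.5],[0.22,-0.91,-2.2],4.0],[[-1.2,0.2,1.4],[0.2,-0.86,-2.22],4.0],[[-1.1,0.3,1.5],[0.19,-0.83,-2.23],4.0]]
[[[-1.1,0.2,1.4],[0.18,-0.78,-2.25],4.0],[[-1.1,0.3,1.5],[0.17,-0.75,-2.27],4.0],[[-1.2,0.2,1.4],[0.17,-0.7,-2.27],4.0],[[-1.1,0.3,1.5],[0.15,-0.67,-2.29],4.0],[[-1.1,0.2,1.5],[0.15,-0.62,-2.31],4.0],[[-1.1,0.2,1.4],[0.15,-0.58,-2.31],4.0],[[-1.1,0.3,1.5],[0.13,-0.54,-2.32],4.0],[[-1.2,0.2,1.4],[0.14,-0.51,-2.33],4.0],[[-1.1,0.3,1.5],[0.13,-0.45,-2.35],4.0]]
```

{"op": "drive_tool", "data": {"deltas": [[[-3.4,0,0],[0,-2.0,-2.4],4],[[-3.5,0,0],[0,-1.8,-2.5],4],[[-3.4,0,0],[0,-1.7,-2.6],4],[[-3.4,0,0],[0,-1.5,-2.7],4],[[-3.5,0,0],[0,-1.3,-2.8],4],[[-3.4,0,0],[0,-1.2,-2.9],4],[[-3.5,0,0],[0,-1.0,-2.9],4],[[-3.4,0,0],[0,-0.8,-3.0],4],[[-3.4,0,0],[0,-0.6,-3.0],4],[[-3.5,0,0],[0,-0.5,-3.1],4],[[-3.4,0,0],[0,-0.3,-3.1],4],[[-3.4,0,0],[0,-0.1,-3.1],4]]}}

```text
clock: 1.2
tool_pos: [0.3785, -0.2995, 0.2498]
eef_rot: [-0.623, -0.334, 0.623, -0.334]
contact_force: [0.7, 0.9, 0.1]
opening: 0.454
```

{"op": "drive_tool", "data": {"deltas": [[[-3.5,0,0],[0,0.1,-3.1],4],[[-3.4,0,0],[0,0.3,-3.1],4],[[-3.5,0,0],[0,0.5,-3.1],4],[[-3.4,0,0],[0,0.6,-3.0],4],[[0,0,0],[0,0,0],4]]}}

```text
clock: 1.62
tool_pos: [0.4545, -0.1934, 0.2503]
eef_rot: [0.579, 0.409, -0.575, 0.409]
contact_force: [0.5, 0.4, 0.0]
opening: 0.453
```

Run:
```python
from p import *
st()
rows([(*pose((.40,.195,.2),25,-1),18)],4.0)
```

```text
1.62 [ 0.4545 -0.1934  0.2503] [[0.005, 0.944, -0.331], [0.004, -0.331, -0.944], [-1.0, 0.003, -0.005]] [0.5 0.4 0. ] 0.453
[ 0.6   0.54 -0.44  1.95  0.34  0.72 -0.38]
[[[-1.0,0.2,1.4],[0.29,-1.0,-1.93],4.0],[[-1.0,0.2,1.3],[0.27,-0.97,-1.96],4.0],[[-1.0,0.2,1.4],[0.25,-0.95,-1.96],4.0],[[-1.0,0.2,1.4],[0.24,-0.92,-1.98],4.0],[[-1.0,0.2,1.3],[0.22,-0.88,-2.0],4.0],[[-1.0,0.2,1.4],[0.21,-0.86,-2.01],4.0],[[-1.0,0.3,1.3],[0.2,-0.83,-2.03],4.0],[[-1.0,0.2,1.4],[0.19,-0.79,-2.04],4.0],[[-1.0,0.2,1.4],[0.17,-0.77,-2.05],4.0],[[-1.0,0.2,1.3],[0.17,-0.73,-2.06],4.0],[[-1.0,0.2,1.4],[0.16,-0.7,-2.08],4.0],[[-1.1,0.2,1.4],[0.14,-0.67,-2.09],4.0]]
[[[-1.0,0.2,1.3],[0.14,-0.63,-2.1],4.0],[[-1.0,0.2,1.4],[0.13,-0.6,-2.11],4.0],[[-1.0,0.2,1.4],[0.13,-0.57,-2.12],4.0],[[-1.0,0.2,1.3],[0.12,-0.53,-2.13],4.0],[[-1.0,0.2,1.4],[0.11,-0.49,-2.13],4.0],[[-1.0,0.2,1.3],[0.11,-0.46,-2.15],4.0]]
```

{"op": "drive_tool", "data": {"deltas": [[[-1,0.2,1.4],[0.3,-1.0,-1.9],4],[[-1,0.2,1.3],[0.3,-1.0,-2.0],4],[[-1,0.2,1.4],[0.2,-0.9,-2.0],4],[[-1,0.2,1.4],[0.2,-0.9,-2.0],4],[[-1,0.2,1.3],[0.2,-0.9,-2.0],4],[[-1,0.2,1.4],[0.2,-0.9,-2.0],4],[[-1,0.3,1.3],[0.2,-0.8,-2.0],4],[[-1,0.2,1.4],[0.2,-0.8,-2.0],4],[[-1,0.2,1.4],[0.2,-0.8,-2.1],4],[[-1,0.2,1.3],[0.2,-0.7,-2.1],4],[[-1,0.2,1.4],[0.2,-0.7,-2.1],4],[[-1.1,0.2,1.4],[0.1,-0.7,-2.1],4]]}}

```text
clock: 2.62
tool_pos: [0.4207, 0.0429, 0.2198]
eef_rot: [0.595, 0.389, -0.467, 0.526]
contact_force: [-0.1, 0.5, -0.4]
opening: 0.449
```

{"op": "drive_tool", "data": {"deltas": [[[-1,0.2,1.3],[0.1,-0.6,-2.1],4],[[-1,0.2,1.4],[0.1,-0.6,-2.1],4],[[-1,0.2,1.4],[0.1,-0.6,-2.1],4],[[-1,0.2,1.3],[0.1,-0.5,-2.1],4],[[-1,0.2,1.4],[0.1,-0.5,-2.1],4],[[-1,0.2,1.3],[0.1,-0.5,-2.1],4],[[0,0,0],[0,0,0],4]]}}

```text
clock: 3.2
tool_pos: [0.4095, 0.1218, 0.2098]
eef_rot: [0.591, 0.384, -0.434, 0.561]
contact_force: [-0.6, 0.6, 0.2]
opening: 0.453
```

Run:
```python
from p import *
st()
d=snap('wrist','w1'); print(d['fov_y'],d['cx'],d['cy'],d['tool_from_camera'].round(3).tolist())
for n,p in(('wellface top corners',[(.4807,.2723,.069),(.4759,.143,.069)]),('step',[(.604,.3,.006),(.604,.1,.006)])):
    print(n,[np.round(px(d,np.array(q)),1).tolist() for q in p])
```

```text
3.2 [0.4095 0.1218 0.2098] [[0.329, 0.941, -0.082], [-0.033, -0.075, -0.997], [-0.944, 0.33, 0.007]] [-0.6  0.6  0.2] 0.453
[-0.42  0.48 -0.18  2.45  1.77  0.3  -2.39]
66.76037986831442 252.00377904388847 194.82828102096298 [[-0.001, 0.28, -0.96, -0.133], [1.0, 0.0, -0.001, 0.001], [-0.0, -0.96, -0.28, -0.072], [0.0, 0.0, 0.0, 1.0]]
wellface top corners [[261.6, 7.3], [265.5, 157.1]]
step [[340.3, -1.4], [337.5, 168.7]]
```

View pics/w1.png

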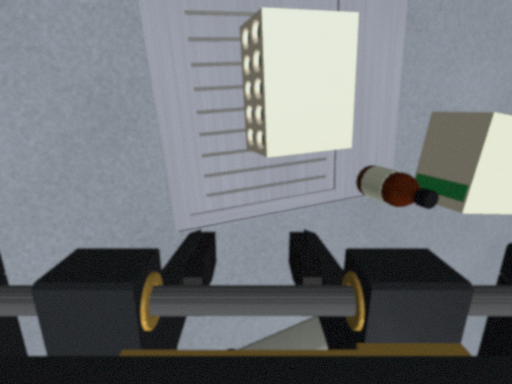

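The wrist view shows the well face (two rows of five wells) at u≈240-266, v 12-155, facing the robot. The predicted corners agree to about 5 px, and so does the step (u≈336). The wrist is near its singularity at this outward tilt, so I'll use a small tilt with wide jaws instead.

Run:
```python
from p import *
rows([(*pose((.50,.196,.19),6,-1),14)],8.3)
```

```text
[[[-0.3,0.1,-0.9],[0.33,0.52,-0.6],8.3],[[-0.2,0.1,-1.0],[0.31,0.52,-0.6],8.3],[[-0.3,0.1,-0.9],[0.31,0.54,-0.59],8.3],[[-0.3,0.1,-1.0],[0.31,0.54,-0.6],8.3],[[-0.2,0.1,-0.9],[0.29,0.55,-0.59],8.3],[[-0.3,0.1,-1.0],[0.29,0.55,-0.58],8.3],[[-0.2,0.1,-0.9],[0.28,0.57,-0.58],8.3],[[-0.3,0.1,-1.0],[0.27,0.57,-0.59],8.3],[[-0.3,0.1,-0.9],[0.26,0.57,-0.57],8.3],[[-0.2,0.1,-1.0],[0.25,0.59,-0.58],8.3],[[-0.3,0.1,-0.9],[0.24,0.59,-0.57],8.3],[[-0.3,0.1,-1.0],[0.24,0.6,-0.56],8.3]]
[[[-0.2,0.1,-0.9],[0.23,0.6,-0.57],8.3],[[-0.3,0.1,-1.0],[0.21,0.61,-0.56],8.3]]
```

{"op": "drive_tool", "data": {"deltas": [[[-0.3,0.1,-1],[0.3,0.5,-0.6],8.3],[[-0.3,0.1,-1],[0.3,0.5,-0.6],8.3],[[-0.3,0.1,-1],[0.3,0.5,-0.6],8.3],[[-0.3,0.1,-1],[0.3,0.5,-0.6],8.3],[[-0.3,0.1,-1],[0.3,0.6,-0.6],8.3],[[-0.3,0.1,-1],[0.3,0.6,-0.6],8.3],[[-0.3,0.1,-1],[0.3,0.6,-0.6],8.3],[[-0.3,0.1,-1],[0.3,0.6,-0.6],8.3],[[-0.3,0.1,-1],[0.3,0.6,-0.6],8.3],[[-0.3,0.1,-1],[0.2,0.6,-0.6],8.3],[[-0.3,0.1,-1],[0.2,0.6,-0.6],8.3],[[-0.3,0.1,-1],[0.2,0.6,-0.6],8.3]]}}

```text
clock: 4.25
tool_pos: [0.4875, 0.1812, 0.1939]
eef_rot: [0.536, 0.457, -0.475, 0.527]
contact_force: [-0.2, 0.2, 0.4]
opening: 0.944
```

{"op": "drive_tool", "data": {"deltas": [[[-0.3,0.1,-1],[0.2,0.6,-0.6],8.3],[[-0.3,0.1,-1],[0.2,0.6,-0.6],8.3],[[0,0,0],[0,0,0],8.3],[[0,0,0],[0,0,0],8.3]]}}

```text
clock: 4.58
tool_pos: [0.4998, 0.1932, 0.1911]
eef_rot: [0.527, 0.47, -0.481, 0.521]
contact_force: [0.3, 0.1, 1.0]
opening: 0.94
```

Run:
```python
from p import *
st()
# pre-contact: inner tip corner A at x=.470, z=.058, alpha 10, g 83
def tcp(A,al,g):
    a=np.radians(al);return np.array([A[0]-.011*np.sin(a)+g/2*np.cos(a),A[1],A[2]+.011*np.cos(a)+g/2*np.sin(a)])
rows([(*pose(tcp((.47,.196,.090),10,.083),10,-1),8),(*pose(tcp((.47,.196,.058),10,.083),10,-1),4)],8.3)
```

```text
4.58 [0.4998 0.1932 0.1911] [[0.097, 0.995, -0.017], [-0.006, -0.017, -1.0], [-0.995, 0.097, 0.004]] [0.3 0.1 1. ] 0.94
[-0.17  0.67 -0.51  1.97  0.68  0.6  -1.16]
[[[0.0,0.0,0.6],[1.04,0.01,-0.04],8.3],[[0.0,0.1,0.5],[1.05,0.01,-0.04],8.3],[[0.0,0.0,0.6],[1.04,-0.01,-0.04],8.3],[[0.0,0.0,0.5],[1.05,-0.02,-0.04],8.3],[[0.0,0.1,0.6],[1.04,-0.03,-0.04],8.3],[[0.0,0.0,0.5],[1.05,-0.03,-0.04],8.3],[[0.1,0.0,0.6],[1.04,-0.05,-0.04],8.3],[[0.0,0.0,0.5],[1.05,-0.06,-0.04],8.3],[[0.0,0.0,0.0],[0.79,-0.14,0.0],8.3],[[0.0,0.0,0.0],[0.78,-0.14,0.0],8.3],[[0.0,0.0,0.0],[0.79,-0.13,0.0],8.3],[[0.0,0.0,0.0],[0.79,-0.14,0.0],8.3]]
```

{"op": "drive_tool", "data": {"deltas": [[[0,0,0.6],[1.0,0,0],8.3],[[0,0.1,0.5],[1.0,0,0],8.3],[[0,0,0.6],[1.0,0,0],8.3],[[0,0,0.5],[1.0,0,-0.1],8.3],[[0,0.1,0.6],[1.0,0,-0.1],8.3],[[0,0,0.5],[1.0,0,-0.1],8.3],[[0,0,0.6],[1.1,-0.1,0],8.3],[[0,0,0.5],[1.1,-0.1,0],8.3],[[0,0,0],[0.8,-0.1,0],8.3],[[0,0,0],[0.8,-0.1,0],8.3],[[0,0,0],[0.8,-0.1,0],8.3],[[0,0,0],[0,0,0],8.3]]}}

```text
clock: 5.58
tool_pos: [0.508, 0.1963, 0.0849]
eef_rot: [0.544, 0.451, -0.46, 0.539]
contact_force: [0.5, 0.1, -0.2]
opening: 0.944
```

```bash
cat >> p.py <<'E'
def tcp(A,al,g):
    a=np.radians(al);return np.array([A[0]-.011*np.sin(a)+g/2*np.cos(a),A[1],A[2]+.011*np.cos(a)+g/2*np.sin(a)])
def tips(g):
    s=r.get_state();M=R.from_quat(s['eef_rot']).as_matrix();p=s['tool_pos']+.011*M[:,0]
    print('A',(p-g/2*M[:,1]).round(4),'B',(p+g/2*M[:,1]).round(4),'alpha',np.degrees(np.arctan2(M[0,0],-M[2,0])).round(1))
E
python3 - <<'E'
from p import *
st();tips(.083)
rows([(*pose(tcp((.500,.196,.058),10,.083),10,-1),12)],8.3)
d=snap('wrist','w2')
E
```

```text
5.58 [0.508  0.1963 0.0849] [[0.171, 0.985, -0.014], [-0.005, -0.013, -1.0], [-0.985, 0.171, 0.002]] [ 0.5  0.1 -0.2] 0.944
[-0.45  0.82 -0.09  2.08  1.04  0.18 -1.54]
A [0.469  0.1968 0.067 ] B [0.5508 0.1957 0.0812] alpha 9.8
[[[0.0,0.0,0.0],[0.12,0.24,0.0],8.3],[[0.0,0.0,0.0],[0.11,0.24,0.0],8.3],[[0.1,0.0,0.0],[0.12,0.24,0.0],8.3],[[0.0,0.0,0.1],[0.12,0.25,-0.01],8.3],[[0.0,0.0,0.0],[0.12,0.24,0.0],8.3],[[0.0,0.1,0.0],[0.11,0.24,0.0],8.3],[[0.0,0.0,0.0],[0.12,0.24,0.0],8.3],[[0.1,0.0,0.0],[0.12,0.24,0.0],8.3],[[0.0,0.0,0.0],[0.12,0.24,0.0],8.3],[[0.0,0.0,0.0],[0.11,0.25,-0.01],8.3],[[0.0,0.0,0.0],[0.12,0.24,0.0],8.3],[[0.0,0.0,0.1],[0.12,0.24,0.0],8.3]]
```

View pics/w2.png

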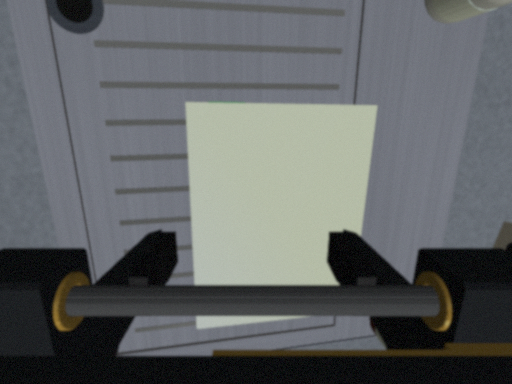

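The wrist view shows the near finger (u≈178) just outside the well face (u≈190) and the far finger (u≈330) over the block's top, as planned. Now I'll lower and push it to the ledge.

{"op": "drive_tool", "data": {"deltas": [[[0,0,0],[0.45,-0.1,0],8.3],[[0,0,0],[0.45,-0.1,0],8.3],[[0,0,0],[0.05,0.3,0],8.3],[[0,0,0],[0.05,0.3,0],8.3],[[0,0,0],[0.05,0.3,0],8.3],[[0,0,0],[0.05,0.3,0],8.3],[[0,0,0],[0.05,0.3,0],8.3],[[0,0,0],[0.05,0.3,0],8.3],[[0,0,0],[0.05,0.3,0],8.3],[[0,0,0],[0.05,0.3,0],8.3],[[0,0,0],[0.05,0.3,0],8.3],[[0,0,0],[0.05,0.2,0],8.3]]}}

```text
clock: 6.63
tool_pos: [0.5387, 0.1969, 0.0766]
eef_rot: [0.545, 0.451, -0.459, 0.538]
contact_force: [-4.1, 0.7, 2.1]
opening: 0.939
```

Run:
```python
from p import *
st();tips(.083)
```

```text
6.63 [0.5387 0.1969 0.0766] [[0.173, 0.985, -0.014], [-0.002, -0.014, -1.0], [-0.985, 0.173, -0.0]] [-4.1  0.7  2.1] 0.939
[-0.37  0.85 -0.18  2.    1.    0.26 -1.46]
A [0.4998 0.1975 0.0586] B [0.5815 0.1963 0.0729] alpha 10.0
```

```bash
cat >> p.py <<'E'
def tip_rows(ths,nper,X=.603,y=.196,c=.003,k=3.,al0=10,adj=0.,start=None):
    """rows following the block as it tips; prints per-row with its own opening"""
    s=r.get_state();P,Q=start or (s['tool_pos'],R.from_quat(s['eef_rot']));out=[];sm=.003/np.cos(np.radians(45))
    wp=[]
    for th in ths:
        al=al0-th/k;de=np.radians(al+th);t=np.radians(th)
        g=np.interp(th,[0,15,30,45,60,90],[83,62,50,45,42,38])/1000
        a=.066+c-g*np.sin(de);sl=min(.003/max(np.cos(t),1e-3),sm)
        C=np.array([X,.006])-sl*np.array([np.sin(t),np.cos(t)])
        A=C+(.1-adj)*np.array([-np.cos(t),np.sin(t)])+a*np.array([np.sin(t),np.cos(t)])
        wp.append((*pose(tcp((A[0],y,A[1]),al,g),al,-1),g))
    P=np.array(P)
    for (p,q,g) in wp:
        P0,Q0=P,Q;dv=(Q0.inv()*q).as_rotvec()
        for i in range(1,nper+1):
            Pt=P0+(p-P0)*i/nper;Qt=Q0*R.from_rotvec(dv*i/nper)
            tt=np.degrees((Q.inv()*Qt).as_rotvec()).round(1);h=(Q.inv().apply(Pt-P)*100).round(2)
            P=P+Q.apply(h/100);Q=Q*R.from_rotvec(np.radians(tt));out.append([(tt+0.).tolist(),(h+0.).tolist(),round(g*100,1)])
    for i in range(0,len(out),12):print(str(out[i:i+12]).replace(' ',''))
    print('end',P.round(4))
E
python3 - <<'E'
from p import *
tip_rows([0,5,10,15,20,25,30,35,40],3)
E
```

```text
[[[0.1,0.0,0.0],[0.05,0.1,0.03],np.float64(8.3)],[[0.0,0.0,0.0],[0.05,0.1,0.03],np.float64(8.3)],[[0.1,0.0,0.0],[0.05,0.1,0.03],np.float64(8.3)],[[0.0,0.0,-0.5],[-0.11,0.08,0.0],np.float64(7.6)],[[0.0,0.0,-0.6],[-0.12,0.07,0.0],np.float64(7.6)],[[0.0,0.0,-0.5],[-0.11,0.08,0.0],np.float64(7.6)],[[0.0,0.0,-0.6],[-0.14,0.08,0.0],np.float64(6.9)],[[0.0,0.0,-0.5],[-0.13,0.09,-0.01],np.float64(6.9)],[[0.0,0.0,-0.6],[-0.14,0.08,0.0],np.float64(6.9)],[[0.0,0.0,-0.6],[-0.15,0.1,0.0],np.float64(6.2)],[[0.0,0.0,-0.5],[-0.16,0.09,0.0],np.float64(6.2)],[[0.0,0.0,-0.6],[-0.16,0.09,0.0],np.float64(6.2)]]
[[[0.0,0.0,-0.5],[-0.13,0.15,0.0],np.float64(5.8)],[[0.0,0.0,-0.6],[-0.14,0.15,-0.01],np.float64(5.8)],[[0.0,0.0,-0.5],[-0.13,0.15,0.0],np.float64(5.8)],[[0.0,0.0,-0.6],[-0.14,0.16,0.0],np.float64(5.4)],[[0.0,0.0,-0.5],[-0.15,0.16,-0.01],np.float64(5.4)],[[0.0,0.0,-0.6],[-0.14,0.15,0.0],np.float64(5.4)],[[0.0,0.0,-0.6],[-0.15,0.18,0.0],np.float64(5.0)],[[0.0,0.0,-0.5],[-0.14,0.17,-0.01],np.float64(5.0)],[[0.0,0.0,-0.6],[-0.15,0.17,0.0],np.float64(5.0)],[[0.0,0.0,-0.5],[-0.11,0.21,0.0],np.float64(4.8)],[[0.0,0.0,-0.6],[-0.11,0.2,-0.01],np.float64(4.8)],[[0.0,0.0,-0.5],[-0.12,0.2,0.0],np.float64(4.8)]]
[[[0.0,0.0,-0.6],[-0.11,0.21,0.0],np.float64(4.7)],[[0.0,0.0,-0.5],[-0.1,0.22,-0.01],np.float64(4.7)],[[0.0,0.0,-0.6],[-0.11,0.21,0.0],np.float64(4.7)]]
end [0.5743 0.196  0.1084]
```

{"op": "drive_tool", "data": {"deltas": [[[0,0,0],[0.05,0.1,0],8.3],[[0,0,0],[0.05,0.1,0],8.3],[[0,0,0],[0.05,0.1,0],8.3],[[0,0,-0.5],[-0.11,0.08,0],7.6],[[0,0,-0.6],[-0.12,0.08,0],7.6],[[0,0,-0.5],[-0.11,0.08,0],7.6],[[0,0,-0.6],[-0.14,0.08,0],6.9],[[0,0,-0.5],[-0.14,0.08,0],6.9],[[0,0,-0.6],[-0.14,0.08,0],6.9],[[0,0,-0.6],[-0.16,0.09,0],6.2],[[0,0,-0.5],[-0.16,0.09,0],6.2],[[0,0,-0.6],[-0.16,0.09,0],6.2]], "force": 20}}

```text
clock: 7.63
tool_pos: [0.5422, 0.1982, 0.0886]
eef_rot: [0.522, 0.477, -0.483, 0.517]
contact_force: [-10.7, 1.6, 6.3]
opening: 0.704
```

Run:
```python
from p import *
st();s=r.get_state();tips(s['opening']*.088)
d=snap('scene'); c=d['color']
i=cv2.resize(c[120:220,190:330],(700,500),interpolation=cv2.INTER_CUBIC);cv2.imwrite('pics/s2.png',i[...,::-1])
```

```text
7.63 [0.5422 0.1982 0.0886] [[0.078, 0.997, -0.011], [-0.001, -0.011, -1.0], [-0.997, 0.078, 0.0]] [-10.7   1.6   6.3] 0.704
[-0.2   0.87 -0.42  1.89  0.82  0.49 -1.23]
A [0.5122 0.1985 0.0752] B [0.5739 0.1978 0.0801] alpha 4.5
```

View pics/s2.png

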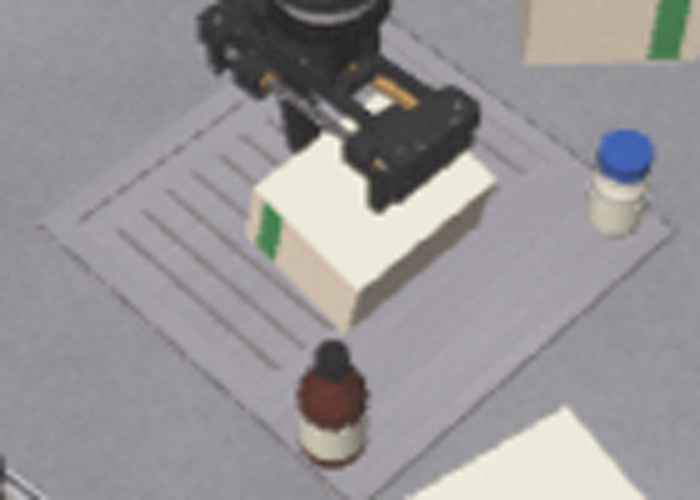

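The block's well end has lifted and it is leaning on the near finger. I'll work out the actual tilt from the visible end-face corners, at crop pixels (352,292), (255,188), (345,330) and (245,235).

Run:
```python
from p import *
d=snap('scene')
def aty(u,v,y):
    o,k=ray(d,u,v);return (o+k*(y-o[1])/k[1]).round(4)
for n,X,Y in(('top base',352,292),('top well',255,188),('bot base',345,330),('bot well',246,234)):
    print(n,aty(190+X/5,120+Y/5,.1425))
c=d['color'];w=((c[120:220,190:330].min(2)>205)*255).astype(np.uint8)
cs,_=cv2.findContours(w,0,2);k=max(cs,key=cv2.contourArea);ap=cv2.approxPolyDP(k,2,True)[:,0]
for u,v in ap: print((u,v),aty(190+u,120+v,.1425))
```

```text
top base [0.6086 0.1425 0.0608]
top well [0.5194 0.1425 0.0894]
bot base [0.6022 0.1425 0.0096]
bot well [0.5068 0.1425 0.0272]
(np.int32(51), np.int32(37)) [0.5196 0.1425 0.0927]
(np.int32(71), np.int32(57)) [0.6113 0.1425 0.0713]
(np.int32(97), np.int32(35)) [0.7071 0.1425 0.2691]
(np.int32(93), np.int32(31)) [0.6924 0.1425 0.2731]
(np.int32(81), np.int32(41)) [0.6512 0.1425 0.1918]
(np.int32(74), np.int32(43)) [0.6234 0.1425 0.1566]
(np.int32(65), np.int32(27)) [0.5857 0.1425 0.1992]
```

```bash
cat > tip2.py <<'E'
from p import *
def wp(th,X,c=.003,y=.196):
    al=10-th/3;de=np.radians(al+th);t=np.radians(th)
    a=np.interp(th,[15,30,45,60,90],[.0485,.046,.044,.042,.038]);g=(.066+c-a)/np.sin(de)
    sl=min(.003/max(np.cos(t),1e-3),.00424)
    C=np.array([X,.006])-sl*np.array([np.sin(t),np.cos(t)])
    A=C+.1*np.array([-np.cos(t),np.sin(t)])+a*np.array([np.sin(t),np.cos(t)])
    return (*pose(tcp((A[0],y,A[1]),al,g),al,-1),g)
def plan(ths,Xs,nper,start):
    P,Q,_=start;out=[]
    for th,X in zip(ths,Xs):
        p,q,g=wp(th,X);P0,Q0=P,Q;dv=(Q0.inv()*q).as_rotvec()
        for i in range(1,nper+1):
            Pt=P0+(p-P0)*i/nper;Qt=Q0*R.from_rotvec(dv*i/nper)
            tt=np.degrees((Q.inv()*Qt).as_rotvec()).round(1);h=(Q.inv().apply(Pt-P)*100).round(2)
            P=P+Q.apply(h/100);Q=Q*R.from_rotvec(np.radians(tt));out.append([(tt+0.).tolist(),(h+0.).tolist(),float(round(g*100,1))])
        if (th%15)==0: print('th',th,'tcp',P.round(4))
    for i in range(0,len(out),12):print(str(out[i:i+12]).replace(' ',''))
E
python3 - <<'E'
from tip2 import *
plan([20,25,30,35,40,45,50],[.6025,.602,.6015,.601,.6005,.600,.5995],3,wp(15,.603))
E
```

```text
th 30 tcp [0.5591 0.196  0.1038]
th 45 tcp [0.5777 0.196  0.1141]
[[[0.0,0.0,-0.6],[-0.17,0.11,0.0],5.4],[[0.0,0.0,-0.5],[-0.16,0.11,0.0],5.4],[[0.0,0.0,-0.6],[-0.17,0.11,-0.01],5.4],[[0.0,0.0,-0.5],[-0.15,0.15,0.0],4.9],[[0.0,0.0,-0.6],[-0.16,0.14,0.0],4.9],[[0.0,0.0,-0.5],[-0.16,0.15,0.0],4.9],[[0.0,0.0,-0.6],[-0.14,0.17,0.0],4.6],[[0.0,0.0,-0.5],[-0.14,0.17,-0.01],4.6],[[0.0,0.0,-0.6],[-0.15,0.17,0.0],4.6],[[0.0,0.0,-0.6],[-0.13,0.19,0.0],4.3],[[0.0,0.0,-0.5],[-0.14,0.19,-0.01],4.3],[[0.0,0.0,-0.6],[-0.14,0.18,0.0],4.3]]
[[[0.0,0.0,-0.5],[-0.12,0.21,0.0],4.1],[[0.0,0.0,-0.6],[-0.12,0.2,-0.01],4.1],[[0.0,0.0,-0.5],[-0.12,0.2,0.0],4.1],[[0.0,0.0,-0.6],[-0.11,0.22,0.0],3.9],[[0.0,0.0,-0.5],[-0.11,0.21,-0.01],3.9],[[0.0,0.0,-0.6],[-0.11,0.22,0.0],3.9],[[0.0,0.0,-0.6],[-0.1,0.24,-0.01],3.7],[[0.0,0.0,-0.5],[-0.1,0.23,0.0],3.7],[[0.0,0.0,-0.6],[-0.11,0.23,-0.01],3.7]]
```

{"op": "drive_tool", "data": {"deltas": [[[0,0,-0.6],[-0.17,0.11,0],5.4],[[0,0,-0.5],[-0.16,0.11,0],5.4],[[0,0,-0.6],[-0.17,0.11,0],5.4],[[0,0,-0.5],[-0.16,0.15,0],4.9],[[0,0,-0.6],[-0.16,0.15,0],4.9],[[0,0,-0.5],[-0.16,0.15,0],4.9],[[0,0,-0.6],[-0.14,0.17,0],4.6],[[0,0,-0.5],[-0.14,0.17,0],4.6],[[0,0,-0.6],[-0.15,0.17,0],4.6],[[0,0,-0.6],[-0.14,0.19,0],4.3],[[0,0,-0.5],[-0.14,0.19,0],4.3],[[0,0,-0.6],[-0.14,0.19,0],4.3]], "force": 20}}

```text
clock: 8.73
tool_pos: [0.5604, 0.198, 0.1091]
eef_rot: [-0.493, -0.507, 0.513, -0.487]
contact_force: [-12.5, 0.1, 15.9]
opening: 0.489
```

```bash
cat > chk.py <<'E'
from p import *
import sys
st();s=r.get_state();tips(s['opening']*.088)
d=snap('scene');c=d['color']
cv2.imwrite('pics/%s.png'%sys.argv[1],cv2.resize(c[120:220,190:330],(700,500),interpolation=cv2.INTER_CUBIC)[...,::-1])
E
python3 chk.py s3
```

```text
8.73 [0.5604 0.198  0.1091] [[-0.039, 0.999, -0.012], [-0.0, -0.012, -1.0], [-0.999, -0.039, 0.001]] [-12.5   0.1  15.9] 0.489
[-0.09  0.91 -0.58  1.72  0.65  0.75 -1.01]
A [0.5385 0.1983 0.0989] B [0.5815 0.1978 0.0973] alpha -2.2
```

View pics/s3.png

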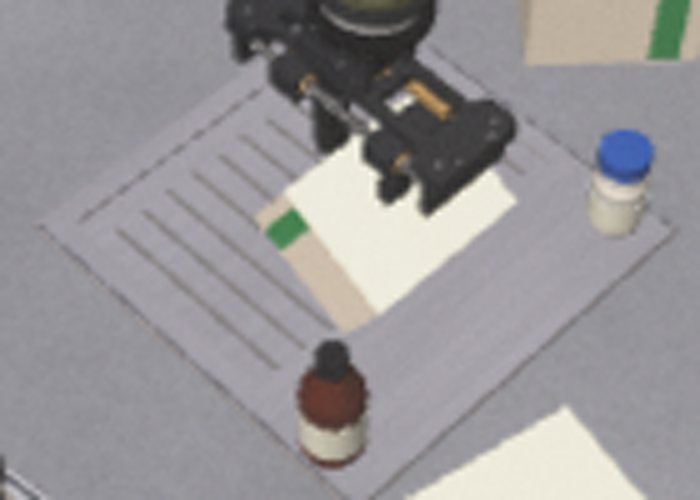

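The block is up about 33°, leaning on the near finger, with both bottles undisturbed. The push is too much into the face, though, so I'll have the finger drag upward along the face from here, so that friction helps.

```bash
sed -i 's/\[15,30,45,60,90\],\[.0485,.046,.044,.042,.038\]/[35,36,40,45,50,60,75,90],[.0453,.0455,.048,.050,.051,.050,.045,.040]/' tip2.py
python3 - <<'E'
from tip2 import *
plan([40,45,50,55],[.6005,.600,.5995,.599],3,wp(35,.601))
E
```

```text
th 45 tcp [0.5773 0.196  0.1188]
[[[0.0,0.0,-0.6],[-0.21,0.18,0.0],3.5],[[0.0,0.0,-0.5],[-0.21,0.18,-0.01],3.5],[[0.0,0.0,-0.6],[-0.22,0.17,0.0],3.5],[[0.0,0.0,-0.5],[-0.17,0.22,0.0],3.0],[[0.0,0.0,-0.6],[-0.17,0.22,-0.01],3.0],[[0.0,0.0,-0.5],[-0.18,0.22,0.0],3.0],[[0.0,0.0,-0.6],[-0.13,0.26,-0.01],2.6],[[0.0,0.0,-0.5],[-0.14,0.25,0.0],2.6],[[0.0,0.0,-0.6],[-0.14,0.26,-0.01],2.6],[[0.0,0.0,-0.6],[-0.08,0.27,0.0],2.5],[[0.0,0.0,-0.5],[-0.08,0.27,-0.01],2.5],[[0.0,0.0,-0.6],[-0.08,0.27,0.0],2.5]]
```

{"op": "drive_tool", "data": {"deltas": [[[0,0,-0.6],[-0.21,0.18,0],3.5],[[0,0,-0.5],[-0.21,0.18,0],3.5],[[0,0,-0.6],[-0.22,0.18,0],3.5],[[0,0,-0.5],[-0.17,0.22,0],3.0],[[0,0,-0.6],[-0.17,0.22,0],3.0],[[0,0,-0.5],[-0.18,0.22,0],3.0]]}}

```text
clock: 9.28
tool_pos: [0.5773, 0.1977, 0.1204]
eef_rot: [-0.481, -0.519, 0.525, -0.473]
contact_force: [-2.9, 1.1, 7.2]
opening: 0.34
```

```bash
cat >> tip2.py <<'E'
def inblock(X=.599):
    "for each tilt: block coordinates (mm) of finger corners A (well face u=100) and B (front face w=66)"
    s=r.get_state();M=R.from_quat(s['eef_rot']).as_matrix();p=s['tool_pos']+.011*M[:,0];g=s['opening']*.088
    for th in range(30,95,5):
        t=np.radians(th);sl=min(.003/max(np.cos(t),1e-3),.00424);C=np.array([X,.006])-sl*np.array([np.sin(t),np.cos(t)])
        o=[]
        for sg in(-1,1):
            q=(p+sg*g/2*M[:,1])[[0,2]]-C;o+=[q@[-np.cos(t),np.sin(t)],q@[np.sin(t),np.cos(t)]]
        if abs(o[0]-.1)<.012: print(th,(np.array(o)*1000).round(1))
E
python3 - <<'E'
from tip2 import *
st();inblock()
E
```

```text
9.28 [0.5773 0.1977 0.1204] [[-0.089, 0.996, -0.014], [0.002, -0.013, -1.0], [-0.996, -0.089, -0.001]] [-2.9  1.1  7.2] 0.34
[-0.06  0.93 -0.62  1.62  0.59  0.87 -0.93]
35 [90.8 67.9 64.9 82.8]
40 [96.1 60.  71.6 77.1]
45 [100.6  51.8  77.7  70.9]
50 [104.4  42.8  83.2  63.9]
55 [107.3  33.6  88.1  56.4]
60 [109.5  24.1  92.3  48.6]
65 [110.8  14.5  95.8  40.3]
70 [111.3   4.8  98.6  31.9]
75 [110.9  -4.9 100.6  23.2]
80 [109.7 -14.5 101.9  14.3]
85 [107.6 -24.  102.4   5.4]
90 [104.8 -33.3 102.1  -3.5]
```

Run:
```python
from tip2 import *
plan([50,55,60,65,70,75,80,85,90],[.5995]+[.599]*8,3,wp(45,.600))
```

```text
th 60 tcp [0.6027 0.196  0.1242]
th 75 tcp [0.6287 0.196  0.1202]
th 90 tcp [0.653  0.196  0.1111]
[[[0.0,0.0,-0.6],[-0.13,0.26,0.0],2.6],[[0.0,0.0,-0.5],[-0.14,0.25,-0.01],2.6],[[0.0,0.0,-0.6],[-0.14,0.26,0.0],2.6],[[0.0,0.0,-0.5],[-0.08,0.27,-0.01],2.5],[[0.0,0.0,-0.6],[-0.08,0.27,0.0],2.5],[[0.0,0.0,-0.5],[-0.09,0.27,-0.01],2.5],[[0.0,0.0,-0.6],[-0.06,0.29,0.0],2.5],[[0.0,0.0,-0.5],[-0.07,0.3,-0.01],2.5],[[0.0,0.0,-0.6],[-0.07,0.29,0.0],2.5],[[0.0,0.0,-0.6],[-0.03,0.29,-0.01],2.6],[[0.0,0.0,-0.5],[-0.03,0.3,0.0],2.6],[[0.0,0.0,-0.6],[-0.03,0.29,-0.01],2.6]]
[[[0.0,0.0,-0.5],[-0.02,0.29,0.0],2.7],[[0.0,0.0,-0.6],[-0.01,0.29,-0.01],2.7],[[0.0,0.0,-0.5],[-0.02,0.29,0.0],2.7],[[0.0,0.0,-0.6],[0.0,0.29,-0.01],2.8],[[0.0,0.0,-0.5],[-0.01,0.29,0.0],2.8],[[0.0,0.0,-0.6],[-0.01,0.29,-0.01],2.8],[[0.0,0.0,-0.6],[0.01,0.29,0.0],2.9],[[0.0,0.0,-0.5],[0.0,0.29,-0.01],2.9],[[0.0,0.0,-0.6],[0.0,0.29,0.0],2.9],[[0.0,0.0,-0.5],[0.02,0.29,-0.01],3.0],[[0.0,0.0,-0.6],[0.02,0.29,0.0],3.0],[[0.0,0.0,-0.5],[0.02,0.29,-0.01],3.0]]
[[[0.0,0.0,-0.6],[0.03,0.29,0.0],3.1],[[0.0,0.0,-0.5],[0.03,0.28,-0.01],3.1],[[0.0,0.0,-0.6],[0.02,0.29,0.0],3.1]]
```

{"op": "drive_tool", "data": {"deltas": [[[0,0,-0.6],[-0.13,0.26,0],2.6],[[0,0,-0.5],[-0.14,0.25,0],2.6],[[0,0,-0.6],[-0.14,0.26,0],2.6],[[0,0,-0.6],[-0.08,0.27,0],2.5],[[0,0,-0.5],[-0.08,0.27,0],2.5],[[0,0,-0.6],[-0.08,0.27,0],2.5]]}}

```text
clock: 9.78
tool_pos: [0.5951, 0.1974, 0.125]
eef_rot: [-0.466, -0.532, 0.538, -0.458]
contact_force: [-1.3, 0.8, 7.0]
opening: 0.283
```

```bash
python3 - <<'E'
from tip2 import *
inblock()
E
python3 chk.py s4
```

```text
45 [90.3 69.3 70.3 84.2]
50 [95.7 61.2 77.  77.8]
55 [100.3  52.7  83.2  70.8]
60 [104.1  43.7  88.6  63.3]
65 [107.1  34.5  93.4  55.3]
70 [109.4  25.1  97.5  47. ]
75 [110.8  15.4 100.9  38.3]
80 [111.3   5.8 103.5  29.4]
85 [111.   -4.  105.3  20.3]
90 [109.9 -13.6 106.3  11. ]
9.78 [0.5951 0.1974 0.125 ] [[-0.146, 0.989, -0.014], [0.004, -0.014, -1.0], [-0.989, -0.146, -0.002]] [-1.3  0.8  7. ] 0.283
[-0.05  0.97 -0.65  1.5   0.54  0.99 -0.85]
A [0.5812 0.1976 0.1159] B [0.6058 0.1973 0.1123] alpha -8.4
```

View pics/s4.png

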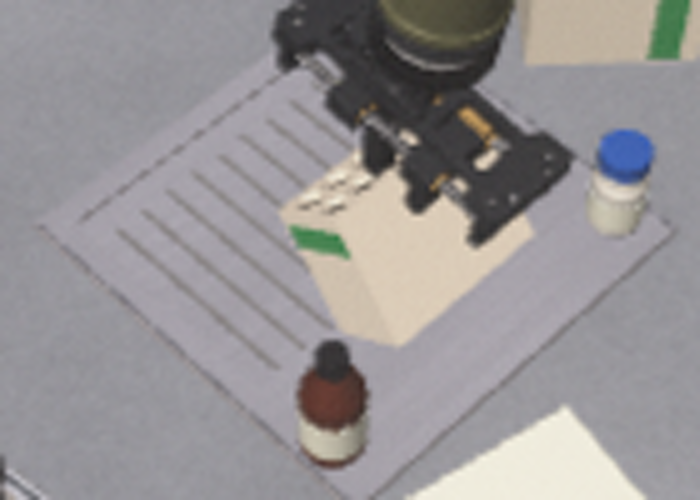

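The block is at about 55°, with its wells turning up and the far finger 3-5 mm in front of its front face to catch it. I'll ease it on past balance.

{"op": "drive_tool", "data": {"deltas": [[[0,0,-0.6],[-0.06,0.29,0],2.5],[[0,0,-0.5],[-0.07,0.29,0],2.5],[[0,0,-0.6],[-0.07,0.29,0],2.5],[[0,0,-0.6],[-0.03,0.29,0],2.6],[[0,0,-0.5],[-0.03,0.29,0],2.6],[[0,0,-0.6],[-0.03,0.29,0],2.6],[[0,0,-0.5],[-0.02,0.29,0],2.7],[[0,0,-0.6],[-0.01,0.29,0],2.7],[[0,0,-0.5],[-0.02,0.29,0],2.7]]}}

```text
clock: 10.58
tool_pos: [0.6228, 0.1971, 0.1246]
eef_rot: [-0.444, -0.551, 0.557, -0.434]
contact_force: [1.1, 0.7, 11.8]
opening: 0.307
```

Run:
```python
from tip2 import *
st();inblock()
```

```text
10.58 [0.6228 0.1971 0.1246] [[-0.228, 0.973, -0.016], [0.006, -0.015, -1.0], [-0.974, -0.228, -0.003]] [ 1.1  0.7 11.8] 0.307
[-0.04  1.04 -0.66  1.32  0.49  1.17 -0.75]
60 [92.  66.8 73.5 86.5]
65 [97.1 58.6 80.4 79.8]
70 [101.5  49.9  86.7  72.5]
75 [105.1  40.9  92.3  64.7]
80 [107.9  31.6  97.2  56.4]
85 [109.9  22.1 101.4  47.7]
90 [111.   12.4 104.8  38.7]
```

{"op": "drive_tool", "data": {"deltas": [[[0,0,-0.6],[-0.02,0.29,0],2.8],[[0,0,-0.5],[-0.02,0.29,0],2.8],[[0,0,-0.6],[-0.02,0.29,0],2.8],[[0,0,-0.6],[-0.01,0.29,0],2.9],[[0,0,-0.5],[-0.01,0.29,0],2.9],[[0,0,-0.6],[-0.01,0.29,0],2.9],[[0,0,-0.5],[0,0.29,0],3.0],[[0,0,-0.6],[0,0.29,0],3.0],[[0,0,-0.5],[0,0.29,0],3.0]]}}

```text
clock: 11.33
tool_pos: [0.6493, 0.1968, 0.1187]
eef_rot: [-0.421, -0.57, 0.575, -0.41]
contact_force: [3.8, 1.1, 10.9]
opening: 0.34
```

```bash
python3 - <<'E'
from tip2 import *
inblock()
E
python3 chk.py s5
```

```text
70 [89.2 71.5 70.8 95. ]
75 [94.8 63.4 78.4 88.5]
80 [99.6 54.9 85.5 81.4]
85 [103.6  46.1  91.9  73.6]
90 [106.8  36.9  97.6  65.4]
11.33 [0.6493 0.1968 0.1187] [[-0.31, 0.951, -0.017], [0.009, -0.015, -1.0], [-0.951, -0.31, -0.004]] [ 3.8  1.1 10.9] 0.34
[-0.06  1.13 -0.66  1.12  0.45  1.34 -0.67]
A [0.6316 0.1971 0.1128] B [0.6601 0.1966 0.1036] alpha -18.0
```

View pics/s5.png

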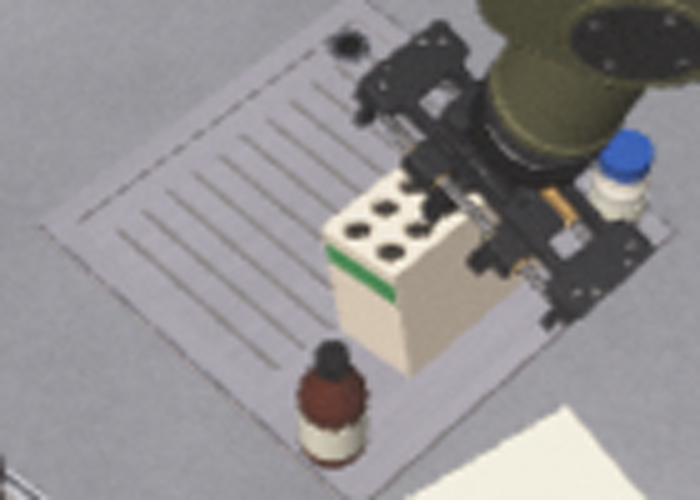

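{"op": "drive_tool", "data": {"deltas": [[[0,0,-0.4],[0.02,0.25,0],2.8],[[0,0,-0.4],[0.02,0.25,0],2.7],[[0,0,-0.4],[0.02,0.25,0],2.6],[[0,0,-0.4],[0.02,0.25,0],2.6],[[0,0,0],[0.02,0.25,0],2.6]]}}

```text
clock: 11.8
tool_pos: [0.6617, 0.1967, 0.1138]
eef_rot: [-0.414, -0.575, 0.58, -0.402]
contact_force: [5.9, 1.9, 10.7]
opening: 0.295
```

Run:
```python
from tip2 import *
st();inblock()
d=snap('scene')
def atx(u,v,z): return at(d,u,v,z).round(4)
c=d['color'];w=((c.min(2)>195)*255).astype(np.uint8);w[:120]=0;w[240:]=0;w[:,:240]=0;w[:,330:]=0
cs,_=cv2.findContours(w,0,2)
for k in sorted(cs,key=cv2.contourArea)[-2:]:
    print(cv2.contourArea(k),[(u,v,atx(u,v,.106).tolist()[:2]) for u,v in cv2.approxPolyDP(k,2.5,True)[:,0].tolist()])
```

```text
11.8 [0.6617 0.1967 0.1138] [[-0.334, 0.943, -0.018], [0.01, -0.015, -1.0], [-0.943, -0.334, -0.005]] [ 5.9  1.9 10.7] 0.295
[-0.07  1.16 -0.66  1.04  0.45  1.4  -0.64]
80 [92.1 68.  79.3 90.6]
85 [97.3 59.7 86.5 83.4]
90 [101.8  51.1  93.1  75.5]
228.0 [(274, 154, [0.5943, 0.2193]), (258, 166, [0.5917, 0.1486]), (271, 178, [0.6528, 0.1441]), (285, 167, [0.6549, 0.2058]), (277, 172, [0.6503, 0.1738]), (272, 169, [0.6312, 0.1712]), (276, 166, [0.6321, 0.1886]), (276, 162, [0.6212, 0.2002]), (271, 160, [0.6044, 0.1948])]
1424.5 [(268, 222, [0.7529, 0.0272]), (281, 239, [0.8156, 0.0143]), (329, 239, [0.9105, 0.1083]), (329, 232, [0.8969, 0.1252]), (303, 202, [0.78, 0.1483])]
```

{"op": "drive_tool", "data": {"deltas": [[[0,0,0],[0.08,0.25,0],2.6],[[0,0,0],[0.08,0.25,0],2.6],[[0,0,0],[0.08,0.25,0],2.6],[[0,0,0],[0.0,0.0,0],2.6]]}}

```text
clock: 12.18
tool_pos: [0.6661, 0.1968, 0.1116]
eef_rot: [-0.413, -0.576, 0.58, -0.401]
contact_force: [0.2, -0.2, 23.3]
opening: 0.295
```

```bash
python3 - <<'E'
from tip2 import *
st();inblock()
E
python3 chk.py s6
```

```text
12.18 [0.6661 0.1968 0.1116] [[-0.338, 0.941, -0.017], [0.01, -0.014, -1.0], [-0.941, -0.338, -0.005]] [ 0.2 -0.2 23.3] 0.295
[-0.07  1.17 -0.66  1.01  0.45  1.42 -0.63]
80 [89.2 71.9 76.4 94.4]
85 [94.8 63.9 83.9 87.4]
90 [99.6 55.4 90.9 79.8]
12.18 [0.6661 0.1968 0.1116] [[-0.338, 0.941, -0.017], [0.01, -0.014, -1.0], [-0.941, -0.338, -0.005]] [ 0.2 -0.2 23.3] 0.295
[-0.07  1.17 -0.66  1.01  0.45  1.42 -0.63]
A [0.6502 0.1971 0.1056] B [0.6746 0.1967 0.0969] alpha -19.8
```

View pics/s6.png

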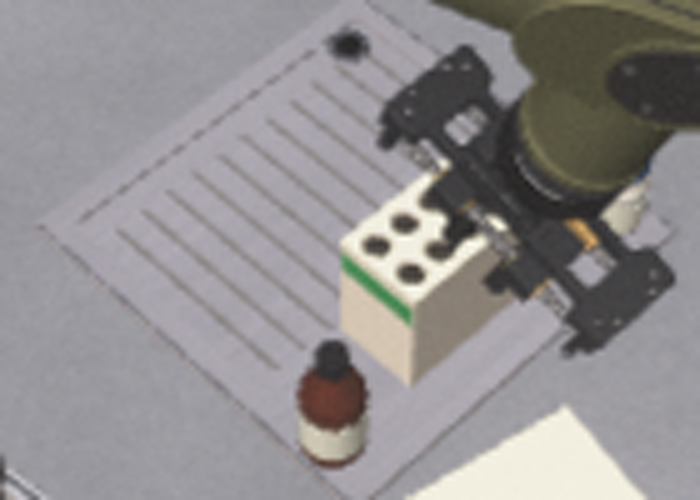

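The block stands on the ledge with its wells up: fingertip A reads z=0.1056 on its top, against 0.106 expected, and the end edges are vertical at crop (340-412, 255-385). Next I'll lift off and go to the clamp bar.

{"op": "drive_tool", "data": {"deltas": [[[0,0,0],[-0.5,-0.18,0],2.6],[[0,0,0],[-1.4,-0.5,0],2.6],[[0,0,0],[-1.9,-0.7,0],2.6],[[0,0,0],[-1.9,-0.7,0],2.6],[[0,0,0],[-1.9,-0.7,0],4.5],[[0,0,0],[-1.0,-0.3,0],4.5]]}}

```text
clock: 12.73
tool_pos: [0.6652, 0.1954, 0.2001]
eef_rot: [-0.411, -0.576, 0.581, -0.402]
contact_force: [0.4, -0.4, -0.2]
opening: 0.424
```

Run:
```python
from p import *
st()
rows([(*pose((.5217,-.2513,.20),0,6),18),(*pose((.5217,-.2513,.129),0,6),6)],4.5)
```

```text
12.73 [0.6652 0.1954 0.2001] [[-0.339, 0.94, -0.015], [0.006, -0.014, -1.0], [-0.941, -0.34, -0.001]] [ 0.4 -0.4 -0.2] 0.424
[-0.07  1.08 -0.68  0.96  0.41  1.55 -0.62]
[[[-0.4,-0.1,1.1],[0.26,-0.72,2.49],4.5],[[-0.4,0.0,1.1],[0.24,-0.73,2.49],4.5],[[-0.3,-0.1,1.1],[0.23,-0.76,2.48],4.5],[[-0.4,-0.1,1.1],[0.23,-0.78,2.48],4.5],[[-0.4,0.0,1.1],[0.21,-0.8,2.47],4.5],[[-0.4,-0.1,1.1],[0.19,-0.82,2.47],4.5],[[-0.3,-0.1,1.1],[0.19,-0.84,2.46],4.5],[[-0.4,-0.1,1.1],[0.17,-0.85,2.46],4.5],[[-0.4,0.0,1.1],[0.16,-0.88,2.45],4.5],[[-0.4,-0.1,1.1],[0.14,-0.9,2.44],4.5],[[-0.3,-0.1,1.1],[0.13,-0.91,2.44],4.5],[[-0.4,0.0,1.1],[0.11,-0.94,2.43],4.5]]
[[[-0.4,-0.1,1.1],[0.1,-0.95,2.42],4.5],[[-0.4,-0.1,1.1],[0.08,-0.97,2.42],4.5],[[-0.3,0.0,1.1],[0.07,-0.98,2.41],4.5],[[-0.4,-0.1,1.1],[0.05,-1.0,2.41],4.5],[[-0.4,-0.1,1.1],[0.04,-1.02,2.4],4.5],[[-0.4,-0.1,1.1],[0.02,-1.04,2.39],4.5],[[0.0,0.0,0.0],[1.18,0.0,0.0],4.5],[[0.0,0.0,0.0],[1.19,0.0,0.0],4.5],[[0.0,0.0,0.0],[1.18,0.0,0.0],4.5],[[0.0,0.0,0.0],[1.18,0.0,0.0],4.5],[[0.0,0.0,0.0],[1.18,0.0,0.0],4.5],[[0.0,0.0,0.0],[1.19,0.0,0.0],4.5]]
```

{"op": "drive_tool", "data": {"deltas": [[[-0.4,0,1.1],[0.25,-0.7,2.5],4.5],[[-0.4,0,1.1],[0.25,-0.7,2.5],4.5],[[-0.4,-0.1,1.1],[0.25,-0.8,2.5],4.5],[[-0.4,-0.1,1.1],[0.2,-0.8,2.5],4.5],[[-0.4,0,1.1],[0.2,-0.8,2.5],4.5],[[-0.4,-0.1,1.1],[0.2,-0.8,2.5],4.5],[[-0.4,-0.1,1.1],[0.2,-0.8,2.5],4.5],[[-0.4,-0.1,1.1],[0.2,-0.8,2.5],4.5],[[-0.4,0,1.1],[0.15,-0.9,2.4],4.5],[[-0.4,-0.1,1.1],[0.15,-0.9,2.4],4.5],[[-0.3,-0.1,1.1],[0.1,-0.9,2.4],4.5],[[-0.3,0,1.1],[0.1,-0.9,2.4],4.5]]}}

```text
clock: 13.73
tool_pos: [0.5699, -0.1047, 0.1969]
eef_rot: [0.453, 0.546, -0.511, 0.485]
contact_force: [-0.0, -0.4, -0.1]
opening: 0.511
```

{"op": "drive_tool", "data": {"deltas": [[[-0.4,-0.1,1.1],[0.1,-0.9,2.4],4.5],[[-0.4,-0.1,1.1],[0.1,-1.0,2.4],4.5],[[-0.4,0,1.1],[0.1,-1.0,2.4],4.5],[[-0.4,-0.1,1.1],[0.0,-1.0,2.4],4.5],[[-0.4,-0.1,1.1],[0.0,-1.0,2.4],4.5],[[-0.4,-0.1,1.1],[0.0,-1.0,2.4],4.5],[[0,0,0],[0,0,0],4.5]]}}

```text
clock: 14.32
tool_pos: [0.5199, -0.2596, 0.1964]
eef_rot: [0.471, 0.525, -0.478, 0.523]
contact_force: [-0.8, -0.5, -0.3]
opening: 0.511
```

Run:
```python
from p import *
st()
d=snap('wrist');c=d['color'];hsv=cv2.cvtColor(c,cv2.COLOR_RGB2HSV)
m=(hsv[...,0]>105)&(hsv[...,0]<130)&(hsv[...,1]>150)&(c[...,2]>60)
v,u=np.nonzero(m)
if len(u)>50:
    l=cv2.fitLine(np.c_[u,v].astype(np.float32),2,0,.01,.01).ravel()
    for y in(v.min(),v.mean(),v.max()):
        x=l[2]+(y-l[3])*l[0]/l[1]; print(round(y),round(x),at(d,x,y,.131).round(4))
rows([(*pose((.5217,-.2513,.129),0,6),8)],4.5)
```

```text
14.32 [ 0.5199 -0.2596  0.1964] [[-0.007, 0.995, 0.099], [-0.005, 0.099, -0.995], [-1.0, -0.008, 0.004]] [-0.8 -0.5 -0.3] 0.511
[ 0.79  0.79 -0.74  1.73  0.67  0.89 -0.14]
20 254 [ 0.5097 -0.1361  0.131 ]
158 254 [ 0.5185 -0.2193  0.131 ]
332 255 [ 0.5339 -0.3634  0.131 ]
[[[0.0,0.0,0.0],[0.85,0.01,-0.06],4.5],[[0.0,0.0,0.1],[0.84,0.02,-0.06],4.5],[[-0.1,0.0,0.0],[0.85,0.01,-0.06],4.5],[[0.0,0.0,0.1],[0.85,0.02,-0.07],4.5],[[0.0,0.1,0.0],[0.84,0.01,-0.06],4.5],[[0.0,0.0,0.1],[0.85,0.01,-0.06],4.5],[[0.0,0.0,0.0],[0.85,0.01,-0.06],4.5],[[-0.1,0.0,0.1],[0.85,0.01,-0.06],4.5]]
```

The wrist view gives the bar at x≈0.522 at y=-0.251, which agrees with the top view. I'll straddle the bar and slide it back.

{"op": "drive_tool", "data": {"deltas": [[[0,0,0],[0.85,0,-0.1],4.5],[[0,0,0],[0.85,0,-0.1],4.5],[[0,0,0],[0.85,0,-0.1],4.5],[[0,0,0],[0.85,0,-0.1],4.5],[[0,0,0],[0.85,0,-0.1],4.5],[[0,0,0],[0.85,0.1,0],4.5],[[0,0,0],[0.85,0,0],4.5],[[0,0,0],[0.8,0,0],4.5]]}}

```text
clock: 15.03
tool_pos: [0.5238, -0.2463, 0.1288]
eef_rot: [0.471, 0.528, -0.473, 0.525]
contact_force: [0.7, -0.6, -0.4]
opening: 0.51
```

{"op": "drive_tool", "data": {"deltas": [[[0,0,0],[0,-0.5,0],4.5],[[0,0,0],[0,-0.5,0],4.5],[[0,0,0],[0,-0.5,0],4.5],[[0,0,0],[0,-0.5,0],4.5],[[0,0,0],[0,-0.5,0],4.5],[[0,0,0],[0,-0.5,0],4.5],[[0,0,0],[0,-0.5,0],4.5],[[0,0,0],[0,-0.5,0],4.5],[[0,0,0],[0,-0.5,0],4.5],[[0,0,0],[0,-0.5,0],4.5],[[0,0,0],[0,-0.5,0],4.5],[[0,0,0],[0,-0.4,0],4.5]], "force": 20}}

```text
clock: 16.03
tool_pos: [0.4647, -0.253, 0.1303]
eef_rot: [0.471, 0.527, -0.473, 0.526]
contact_force: [2.1, 0.0, 1.7]
opening: 0.514
```

{"op": "drive_tool", "data": {"deltas": [[[0,0,0],[0,0.4,0],4.5],[[0,0,0],[-2,0,0],4.5],[[0,0,0],[-2.5,0,0],4.5],[[0,0,0],[-2.5,0,0],8.8],[[0,0,0],[-2.0,0,0],8.8]]}}

```text
clock: 16.45
tool_pos: [0.4686, -0.2524, 0.221]
eef_rot: [0.471, 0.528, -0.473, 0.525]
contact_force: [0.4, -0.5, -0.3]
opening: 0.639
```

Run:
```python
from p import *
st()
d=snap('wrist');c=d['color'];hsv=cv2.cvtColor(c,cv2.COLOR_RGB2HSV)
def bl(d,x0=0):
    c=d['color'];hsv=cv2.cvtColor(c,cv2.COLOR_RGB2HSV);m=(hsv[...,0]>105)&(hsv[...,0]<130)&(hsv[...,1]>150)&(c[...,2]>60);m[:,:x0]=0
    v,u=np.nonzero(m);l=cv2.fitLine(np.c_[u,v].astype(np.float32),2,0,.01,.01).ravel();p,q=[at(d,l[2]+t*l[0],l[3]+t*l[1],.132) for t in(-20,20)]
    print('bar x at y=-.25',round(p[0]+(q-p)[0]*(-.25-p[1])/(q-p)[1],4))
bl(d);t=snap('top');bl(t,310)
# standing block in top view
c=t['color'];w=((c.min(2)>185)*255).astype(np.uint8);w[:,:170]=0;w[:,262:]=0;w[:170]=0;w[260:]=0
cs,_=cv2.findContours(w,0,2);k=max(cs,key=cv2.contourArea);b=cv2.minAreaRect(k.astype(np.float32))
P=np.array([at(t,*p,.106) for p in cv2.boxPoints(b)]);print(P.round(4).tolist(),P.mean(0),np.linalg.norm(P[0]-P[1]),np.linalg.norm(P[1]-P[2]),cv2.contourArea(k))
cv2.imwrite('pics/t3.png',np.vstack([cv2.resize(c[160:280,160:420],None,fx=2.5,fy=2.5,interpolation=cv2.INTER_CUBIC)])[...,::-1])
```

```text
16.45 [ 0.4686 -0.2524  0.221 ] [[-0.006, 0.994, 0.109], [0.001, 0.109, -0.994], [-1.0, -0.006, -0.001]] [ 0.4 -0.5 -0.3] 0.639
[ 0.86  0.71 -0.77  1.85  0.64  0.86 -0.13]
bar x at y=-.25 0.4805
bar x at y=-.25 0.4804
[[0.665, 0.2735, 0.106], [0.6635, 0.1412, 0.106], [0.5972, 0.1412, 0.106], [0.5986, 0.2726, 0.106]] [0.63105957 0.20713318 0.106     ] 0.13234517513856234 0.0663553368641467 861.5
```

The bar is now at x=0.480 in both views, which puts the joint at about 0.045 and the gap at about 91 mm. The block stands at (0.631, 0.207) with a 66x132 mm top outline. Now I'll grip it.

Run:
```python
from p import *
rows([(*pose((.6311,.2068,.19),0,-.8),18),(*pose((.6311,.2068,.077),0,-.8),6)],8.8)
```

```text
[[[0.4,0.0,0.0],[0.18,1.16,-2.44],8.8],[[0.4,0.0,0.0],[0.17,1.15,-2.45],8.8],[[0.4,0.0,0.0],[0.18,1.13,-2.46],8.8],[[0.4,0.0,0.0],[0.17,1.11,-2.46],8.8],[[0.3,0.0,0.0],[0.18,1.1,-2.48],8.8],[[0.4,0.0,0.0],[0.18,1.08,-2.48],8.8],[[0.4,0.0,0.0],[0.17,1.07,-2.48],8.8],[[0.4,0.0,0.0],[0.18,1.05,-2.5],8.8],[[0.4,0.0,0.0],[0.18,1.03,-2.5],8.8],[[0.4,0.0,0.0],[0.17,1.01,-2.51],8.8],[[0.4,0.0,0.0],[0.18,0.99,-2.51],8.8],[[0.4,0.0,0.0],[0.17,0.98,-2.52],8.8]]
[[[0.4,0.1,0.0],[0.18,0.96,-2.53],8.8],[[0.4,0.0,0.0],[0.18,0.94,-2.54],8.8],[[0.3,0.0,0.0],[0.18,0.93,-2.54],8.8],[[0.4,0.0,0.0],[0.18,0.91,-2.55],8.8],[[0.4,0.0,0.0],[0.18,0.89,-2.55],8.8],[[0.4,0.0,0.0],[0.18,0.88,-2.56],8.8],[[0.0,0.0,0.0],[1.88,0.0,0.0],8.8],[[0.0,0.0,0.0],[1.89,0.0,0.0],8.8],[[0.0,0.0,0.0],[1.88,0.0,0.0],8.8],[[0.0,0.0,0.0],[1.89,0.01,0.0],8.8],[[0.0,0.0,0.0],[1.88,0.0,0.01],8.8],[[0.0,0.0,0.0],[1.88,0.0,0.0],8.8]]
```

{"op": "drive_tool", "data": {"deltas": [[[0.4,0,0],[0.2,1.2,-2.4],8.8],[[0.4,0,0],[0.2,1.2,-2.4],8.8],[[0.4,0,0],[0.2,1.1,-2.5],8.8],[[0.4,0,0],[0.2,1.1,-2.5],8.8],[[0.3,0,0],[0.2,1.1,-2.5],8.8],[[0.4,0,0],[0.2,1.1,-2.5],8.8],[[0.4,0,0],[0.2,1.1,-2.5],8.8],[[0.4,0,0],[0.2,1.0,-2.5],8.8],[[0.4,0,0],[0.1,1.0,-2.5],8.8],[[0.4,0,0],[0.1,1.0,-2.5],8.8],[[0.4,0,0],[0.1,1.0,-2.5],8.8],[[0.4,0,0],[0.1,1.0,-2.5],8.8]]}}

```text
clock: 17.55
tool_pos: [0.5757, 0.0546, 0.1981]
eef_rot: [0.491, 0.508, -0.496, 0.505]
contact_force: [0.3, 0.1, 0.4]
opening: 0.997
```

{"op": "drive_tool", "data": {"deltas": [[[0.4,0.1,0],[0.2,1.0,-2.5],8.8],[[0.4,0,0],[0.2,0.9,-2.5],8.8],[[0.3,0,0],[0.2,0.9,-2.5],8.8],[[0.4,0,0],[0.2,0.9,-2.6],8.8],[[0.4,0,0],[0.2,0.9,-2.6],8.8],[[0.4,0,0],[0.2,0.9,-2.6],8.8],[[0,0,0],[0,0,0],8.8]]}}

```text
clock: 18.13
tool_pos: [0.6288, 0.2145, 0.1861]
eef_rot: [0.502, 0.501, -0.502, 0.495]
contact_force: [-0.4, 0.4, 1.0]
opening: 1.001
```

Run:
```python
from p import *
st()
rows([(*pose((.6311,.2068,.13),0,-.8),3),(*pose((.6311,.2068,.077),0,-.8),5)],8.8)
```

```text
18.13 [0.6288 0.2145 0.1861] [[-0.006, 1.0, -0.007], [0.006, -0.007, -1.0], [-1.0, -0.006, -0.006]] [-0.4  0.4  1. ] 1.001
[-0.07  0.88 -0.65  1.48  0.59  0.98 -0.88]
[[[0.1,-0.1,0.1],[1.87,0.09,0.27],8.8],[[0.2,-0.1,0.1],[1.87,0.09,0.26],8.8],[[0.1,-0.2,0.2],[1.87,0.08,0.27],8.8],[[0.0,0.0,0.0],[1.06,0.0,0.0],8.8],[[0.0,0.0,0.0],[1.06,0.0,0.0],8.8],[[0.0,0.0,0.0],[1.06,0.0,0.0],8.8],[[0.0,0.0,0.0],[1.06,0.0,-0.01],8.8],[[0.0,0.0,0.0],[1.06,0.0,0.0],8.8]]
```

{"op": "drive_tool", "data": {"deltas": [[[0.1,-0.1,0.1],[1.9,0.1,0.3],8.8],[[0.1,-0.1,0.1],[1.9,0.1,0.3],8.8],[[0.1,-0.1,0.1],[1.8,0.1,0.2],8.8],[[0,0,0],[1.1,0,0],8.8],[[0,0,0],[1.1,0,0],8.8],[[0,0,0],[1.1,0,0],8.8],[[0,0,0],[1.0,0,0],8.8],[[0,0,0],[1.0,0,0],8.8],[[0,0,0],[0,0,0],8.8]]}}

```text
clock: 18.88
tool_pos: [0.6319, 0.1988, 0.0767]
eef_rot: [-0.503, -0.495, 0.506, -0.496]
contact_force: [-0.7, -0.2, -0.5]
opening: 0.999
```

{"op": "drive_tool", "data": {"deltas": [[[0,0,0],[0,0,0],6.0],[[0,0,0],[0,0,0],6.0],[[0,0,0],[0,0,0],6.0],[[0,0,0],[0,0,0],6.0],[[0,0,0],[0,0,0],6.0],[[0,0,0],[0,0,0],6.0]], "force": 30}}

```text
clock: 19.38
tool_pos: [0.6324, 0.1998, 0.0794]
eef_rot: [-0.504, -0.495, 0.505, -0.496]
contact_force: [-4.0, -0.9, 3.9]
opening: 0.748
```

{"op": "drive_tool", "data": {"deltas": [[[0,0,0],[-0.5,0,0],6.0],[[0,0,0],[-1.0,0,0],6.0],[[0,0,0],[-1.5,0,0],6.0],[[0,0,0],[-2.0,0,0],6.0],[[0,0,0],[-2.5,0,0],6.0],[[0,0,0],[-2.5,0,0],6.0],[[0,0,0],[-2.5,0,0],6.0],[[0,0,0],[-2.5,0,0],6.0],[[0,0,0],[0,0,0],6.0]]}}

```text
clock: 20.13
tool_pos: [0.6357, 0.2019, 0.2357]
eef_rot: [0.508, 0.493, -0.501, 0.497]
contact_force: [0.9, 2.0, -4.5]
opening: 0.747
```

Run:
```python
from p import *
st()
# centre of block = TCP expected: jaws centre it; y offset ~0
rows([(*pose((.5395,-.2462,.225),0,6),20)],6.0)
```

```text
20.13 [0.6357 0.2019 0.2357] [[0.012, 1.0, -0.019], [0.002, -0.019, -1.0], [-1.0, 0.012, -0.003]] [ 0.9  2.  -4.5] 0.747
[-0.05  0.83 -0.67  1.44  0.56  1.06 -0.85]
[[[-0.4,0.0,0.0],[0.04,-0.44,2.25],6.0],[[-0.3,0.0,-0.1],[0.05,-0.45,2.25],6.0],[[-0.4,0.0,0.0],[0.04,-0.47,2.24],6.0],[[-0.3,0.0,0.0],[0.04,-0.48,2.24],6.0],[[-0.4,0.0,-0.1],[0.05,-0.49,2.24],6.0],[[-0.3,0.0,0.0],[0.04,-0.51,2.23],6.0],[[-0.4,0.0,0.0],[0.05,-0.52,2.23],6.0],[[-0.3,0.0,-0.1],[0.04,-0.54,2.23],6.0],[[-0.4,0.0,0.0],[0.05,-0.54,2.23],6.0],[[-0.4,-0.1,0.0],[0.04,-0.57,2.22],6.0],[[-0.3,0.0,-0.1],[0.05,-0.58,2.22],6.0],[[-0.4,0.0,0.0],[0.05,-0.58,2.21],6.0]]
[[[-0.3,0.0,0.0],[0.05,-0.61,2.21],6.0],[[-0.4,0.0,-0.1],[0.05,-0.62,2.21],6.0],[[-0.3,0.0,0.0],[0.05,-0.63,2.2],6.0],[[-0.4,0.0,0.0],[0.05,-0.64,2.2],6.0],[[-0.3,0.0,-0.1],[0.06,-0.66,2.19],6.0],[[-0.4,0.0,0.0],[0.05,-0.67,2.2],6.0],[[-0.4,0.0,0.0],[0.05,-0.69,2.18],6.0],[[-0.3,0.0,-0.1],[0.05,-0.7,2.18],6.0]]
```

The grip reads 65.8 mm on the 66 mm block, with about 4.5 N of weight. Now I'll carry it over.

Run:
```python
from p import *
rows([(*pose((.5417,-.2536,.237),0,6),24)],6.0)
```

```text
[[[-0.3,0.0,0.0],[-0.01,-0.35,1.91],6.0],[[-0.3,0.0,-0.1],[-0.02,-0.37,1.9],6.0],[[-0.3,0.0,0.0],[-0.01,-0.37,1.9],6.0],[[-0.3,0.0,0.0],[-0.02,-0.39,1.9],6.0],[[-0.3,0.0,0.0],[-0.01,-0.39,1.9],6.0],[[-0.3,0.0,-0.1],[-0.01,-0.41,1.89],6.0],[[-0.3,0.0,0.0],[-0.02,-0.41,1.89],6.0],[[-0.3,0.0,0.0],[-0.01,-0.43,1.89],6.0],[[-0.3,0.0,-0.1],[-0.01,-0.43,1.89],6.0],[[-0.3,0.0,0.0],[-0.01,-0.45,1.89],6.0],[[-0.3,0.0,0.0],[-0.02,-0.45,1.88],6.0],[[-0.3,-0.1,0.0],[-0.01,-0.46,1.88],6.0]]
[[[-0.3,0.0,-0.1],[-0.01,-0.48,1.88],6.0],[[-0.2,0.0,0.0],[0.0,-0.48,1.88],6.0],[[-0.3,0.0,0.0],[-0.01,-0.49,1.87],6.0],[[-0.3,0.0,-0.1],[-0.01,-0.5,1.88],6.0],[[-0.3,0.0,0.0],[-0.01,-0.51,1.87],6.0],[[-0.3,0.0,0.0],[-0.01,-0.52,1.86],6.0],[[-0.3,0.0,0.0],[0.0,-0.53,1.87],6.0],[[-0.3,0.0,-0.1],[-0.01,-0.54,1.86],6.0],[[-0.3,0.0,0.0],[-0.01,-0.55,1.86],6.0],[[-0.3,0.0,0.0],[0.0,-0.56,1.85],6.0],[[-0.3,0.0,-0.1],[-0.01,-0.57,1.85],6.0],[[-0.3,0.0,0.0],[0.0,-0.57,1.85],6.0]]
```

{"op": "drive_tool", "data": {"deltas": [[[-0.3,0,0],[0,-0.4,1.9],6.0],[[-0.3,0,0],[0,-0.4,1.9],6.0],[[-0.3,0,-0.1],[0,-0.4,1.9],6.0],[[-0.3,0,0],[0,-0.4,1.9],6.0],[[-0.3,0,0],[0,-0.4,1.9],6.0],[[-0.3,0,-0.1],[0,-0.4,1.9],6.0],[[-0.3,0,0],[0,-0.4,1.9],6.0],[[-0.3,0,0],[0,-0.4,1.9],6.0],[[-0.3,0,-0.1],[0,-0.4,1.9],6.0],[[-0.3,0,0],[0,-0.5,1.9],6.0],[[-0.3,0,0],[0,-0.5,1.9],6.0],[[-0.3,0,-0.1],[0,-0.5,1.9],6.0]]}}

```text
clock: 21.13
tool_pos: [0.5834, -0.03, 0.229]
eef_rot: [0.486, 0.512, -0.491, 0.51]
contact_force: [-1.0, 0.5, -4.2]
opening: 0.746
```

{"op": "drive_tool", "data": {"deltas": [[[-0.3,0,0],[0,-0.5,1.9],6.0],[[-0.3,0,0],[0,-0.5,1.9],6.0],[[-0.3,0,0],[0,-0.5,1.9],6.0],[[-0.3,0,-0.1],[0,-0.5,1.9],6.0],[[-0.3,0,0],[0,-0.5,1.9],6.0],[[-0.3,0,0],[0,-0.5,1.8],6.0],[[-0.3,0,0],[0,-0.5,1.8],6.0],[[-0.3,0,-0.1],[0,-0.5,1.8],6.0],[[-0.3,0,0],[0,-0.5,1.8],6.0],[[-0.3,0,0],[0,-0.5,1.8],6.0],[[-0.3,0,-0.1],[0,-0.6,1.8],6.0],[[0,0,0],[0,0,0],6.0]]}}

```text
clock: 22.13
tool_pos: [0.5403, -0.2413, 0.2293]
eef_rot: [0.47, 0.525, -0.481, 0.521]
contact_force: [0.3, -0.9, -5.0]
opening: 0.75
```

```bash
cat > top.py <<'E'
from p import *
def whites(z):
    t=snap('top');c=t['color'];w=((c.min(2)>185)*255).astype(np.uint8);w[:,:310]=0;w[:170]=0;w[290:]=0
    cs,_=cv2.findContours(w,0,2)
    k=max(cs,key=cv2.contourArea);b=cv2.minAreaRect(k.astype(np.float32))
    P=np.array([at(t,*p,z) for p in cv2.boxPoints(b)]);print('block',P[:,:2].round(4).tolist(),P.mean(0).round(4),np.linalg.norm(P[0]-P[1]).round(4),np.linalg.norm(P[1]-P[2]).round(4));return t
def bl(d,x0=310,z=.132):
    c=d['color'];hsv=cv2.cvtColor(c,cv2.COLOR_RGB2HSV);m=(hsv[...,0]>105)&(hsv[...,0]<130)&(hsv[...,1]>150)&(c[...,2]>60);m[:,:x0]=0
    v,u=np.nonzero(m);l=cv2.fitLine(np.c_[u,v].astype(np.float32),2,0,.01,.01).ravel();p,q=[at(d,l[2]+t*l[0],l[3]+t*l[1],z) for t in(-20,20)]
    print('bar x at y=-.25',round(p[0]+(q-p)[0]*(-.25-p[1])/(q-p)[1],4),'yaw',np.degrees(np.arctan2(-(q-p)[0],(q-p)[1])).round(1))
    rd=((c[...,0]>150)&(c[...,1]<70)).astype(np.uint8);n,_,S,C=cv2.connectedComponentsWithStats(rd)
    print('nuts',[at(d,*C[i],.145).round(4).tolist() for i in range(1,n) if S[i,4]>8 and C[i][0]>300])
E
python3 - <<'E'
from top import *
st();bl(whites(.264))
rows([(*pose((.5417,-.2536,.1745),0,6),10)],6.0)
E
```

```text
22.13 [ 0.5403 -0.2413  0.2293] [[-0.014, 0.995, 0.095], [-0.008, 0.095, -0.995], [-1.0, -0.015, 0.007]] [ 0.3 -0.9 -5. ] 0.75
[ 0.75  0.76 -0.75  1.67  0.62  0.98 -0.14]
block [[0.5677, -0.1641], [0.5741, -0.2199], [0.5074, -0.2249], [0.5011, -0.1697]] [ 0.5376 -0.1946  0.264 ] 0.0561 0.0669
bar x at y=-.25 0.4805 yaw -174.2
nuts [[0.4676, -0.1341, 0.145]]
[[[0.0,0.0,0.1],[0.55,0.0,0.15],6.0],[[-0.1,0.0,0.1],[0.55,0.0,0.15],6.0],[[0.0,0.1,0.0],[0.55,-0.01,0.15],6.0],[[-0.1,0.0,0.1],[0.55,0.0,0.15],6.0],[[0.0,0.0,0.1],[0.55,0.0,0.15],6.0],[[-0.1,0.0,0.1],[0.55,-0.01,0.15],6.0],[[0.0,0.1,0.0],[0.56,0.0,0.15],6.0],[[-0.1,0.0,0.1],[0.55,-0.01,0.15],6.0],[[0.0,0.0,0.1],[0.55,-0.01,0.15],6.0],[[-0.1,0.0,0.1],[0.55,-0.01,0.15],6.0]]
```

{"op": "drive_tool", "data": {"deltas": [[[0,0,0.1],[0.55,0,0.15],6.0],[[-0.1,0,0.1],[0.55,0,0.15],6.0],[[0,0.1,0],[0.55,0,0.15],6.0],[[-0.1,0,0.1],[0.55,0,0.15],6.0],[[0,0,0.1],[0.55,0,0.15],6.0],[[-0.1,0,0.1],[0.55,0,0.15],6.0],[[0,0.1,0],[0.55,0,0.15],6.0],[[-0.1,0,0.1],[0.55,0,0.15],6.0],[[0,0,0.1],[0.5,0,0.15],6.0],[[-0.1,0,0.1],[0.3,0,0.15],6.0],[[0,0,0],[0,0,0],6.0]]}}

```text
clock: 23.1
tool_pos: [0.5432, -0.2506, 0.1778]
eef_rot: [0.472, 0.527, -0.471, 0.527]
contact_force: [-0.6, -0.1, -4.6]
opening: 0.75
```

Run:
```python
from p import *
st()
```

```text
23.1 [ 0.5432 -0.2506  0.1778] [[0.001, 0.994, 0.11], [0.001, 0.11, -0.994], [-1.0, 0.001, -0.001]] [-0.6 -0.1 -4.6] 0.75
[ 0.75  0.83 -0.72  1.7   0.68  0.88 -0.16]
```

{"op": "drive_tool", "data": {"deltas": [[[0,0,0],[0.1,-0.05,0],6.0],[[0,0,0],[0.1,-0.05,0],6.0],[[0,0,0],[0.1,0,0],6.0],[[0,0,0],[0.1,0,0],6.0],[[0,0,0],[0.1,0,0],6.0]]}}

```text
clock: 23.52
tool_pos: [0.5429, -0.2501, 0.1738]
eef_rot: [0.473, 0.526, -0.471, 0.527]
contact_force: [-0.1, 0.4, -3.8]
opening: 0.746
```

{"op": "drive_tool", "data": {"deltas": [[[0,0,0],[0.1,0,0],6.0],[[0,0,0],[0,0,0],6.0]]}}

```text
clock: 23.68
tool_pos: [0.5429, -0.2501, 0.1734]
eef_rot: [0.472, 0.526, -0.471, 0.527]
contact_force: [-1.3, -0.2, 2.0]
opening: 0.743
```

The platform has taken the weight: fz went from -4.6 to +2.0. I'll release and back away.

{"op": "drive_tool", "data": {"deltas": [[[0,0,0],[0,0,0],7.6],[[0,0,0],[0,0,0],8.0],[[0,0,0],[0,0,0],8.0],[[0,0,0],[0,0,0],8.0],[[0,0,0],[-1.5,0,0],8.0],[[0,0,0],[-2.5,0,0],8.0],[[0,0,0],[-2.5,0,0],8.0],[[0,0,0],[-2.5,0,0],8.0]]}}

```text
clock: 24.35
tool_pos: [0.5425, -0.2501, 0.2636]
eef_rot: [0.473, 0.527, -0.47, 0.527]
contact_force: [0.6, 0.6, -0.8]
opening: 0.912
```

```bash
cat >> p.py <<'E'
def pose2(p,alpha,yaw):
    a,c=np.radians(alpha),np.radians(yaw)
    M=np.array([[np.sin(a),0,np.cos(a)],[0,1,0],[-np.cos(a),0,np.sin(a)]])
    return np.array(p,float),R.from_euler('z',c)*R.from_matrix(M)
E
python3 - <<'E'
from p import *
st()
rows([(*pose2((.43,-.262,.27),12,6),18)],0.0)
E
```

```text
24.35 [ 0.5425 -0.2501  0.2636] [[0.002, 0.994, 0.111], [0.002, 0.111, -0.994], [-1.0, 0.003, -0.001]] [ 0.6  0.6 -0.8] 0.912
[ 0.79  0.73 -0.79  1.62  0.58  1.04 -0.07]
[[[-5.0,-0.5,0.5],[-0.04,-0.63,0.0],0.0],[[-4.9,-0.5,0.5],[-0.04,-0.62,-0.06],0.0],[[-5.0,-0.6,0.5],[-0.05,-0.62,-0.11],0.0],[[-4.9,-0.5,0.5],[-0.06,-0.61,-0.17],0.0],[[-5.0,-0.5,0.6],[-0.06,-0.58,-0.21],0.0],[[-5.0,-0.5,0.5],[-0.07,-0.57,-0.27],0.0],[[-4.9,-0.6,0.5],[-0.08,-0.54,-0.31],0.0],[[-5.0,-0.5,0.5],[-0.09,-0.51,-0.35],0.0],[[-5.0,-0.5,0.5],[-0.09,-0.48,-0.4],0.0],[[-4.9,-0.5,0.5],[-0.1,-0.44,-0.44],0.0],[[-5.0,-0.5,0.5],[-0.11,-0.4,-0.47],0.0],[[-4.9,-0.6,0.5],[-0.12,-0.36,-0.51],0.0]]
[[[-5.0,-0.5,0.5],[-0.12,-0.31,-0.53],0.0],[[-5.0,-0.5,0.6],[-0.14,-0.26,-0.56],0.0],[[-4.9,-0.5,0.5],[-0.14,-0.22,-0.57],0.0],[[-5.0,-0.6,0.5],[-0.14,-0.16,-0.59],0.0],[[-4.9,-0.5,0.5],[-0.16,-0.11,-0.6],0.0],[[-5.0,-0.5,0.5],[-0.16,-0.05,-0.61],0.0]]
```

{"op": "drive_tool", "data": {"deltas": [[[-5,-0.5,0.5],[0,-0.6,0],0],[[-5,-0.5,0.5],[0,-0.6,-0.1],0],[[-5,-0.5,0.5],[-0.1,-0.6,-0.1],0],[[-5,-0.5,0.5],[-0.1,-0.6,-0.2],0],[[-5,-0.5,0.5],[-0.1,-0.6,-0.2],0],[[-5,-0.5,0.5],[-0.1,-0.6,-0.3],0],[[-5,-0.6,0.5],[-0.1,-0.5,-0.3],0],[[-5,-0.5,0.5],[-0.1,-0.5,-0.4],0],[[-5,-0.5,0.5],[-0.1,-0.5,-0.4],0],[[-5,-0.5,0.5],[-0.1,-0.4,-0.4],0],[[-5,-0.5,0.5],[-0.1,-0.4,-0.5],0],[[-5,-0.6,0.5],[-0.1,-0.4,-0.5],0]]}}

```text
clock: 25.35
tool_pos: [0.4677, -0.2574, 0.2681]
eef_rot: [0.145, 0.638, -0.14, 0.743]
contact_force: [0.1, 0.3, -0.6]
opening: 0.026
```

{"op": "drive_tool", "data": {"deltas": [[[-5,-0.5,0.5],[-0.1,-0.3,-0.5],0],[[-5,-0.5,0.5],[-0.1,-0.3,-0.6],0],[[-5,-0.5,0.5],[-0.1,-0.2,-0.6],0],[[-5,-0.6,0.5],[-0.1,-0.2,-0.6],0],[[-5,-0.5,0.5],[-0.2,-0.1,-0.6],0],[[-5,-0.5,0.5],[-0.2,0,-0.6],0],[[0,0,0],[0,0,0],0]]}}

```text
clock: 25.93
tool_pos: [0.4284, -0.2624, 0.2689]
eef_rot: [-0.038, 0.63, 0.045, 0.775]
contact_force: [0.7, 0.1, -0.2]
opening: 0.001
```

Run:
```python
from top import *
st();bl(whites(.2))
rows([(*pose2((.437,-.261,.20),22,6),10),(*pose2((.447,-.2595,.135),22,6),8)],0.0)
```

```text
25.93 [ 0.4284 -0.2624  0.2689] [[0.203, -0.116, 0.972], [0.022, 0.993, 0.114], [-0.979, -0.002, 0.204]] [ 0.7  0.1 -0.2] 0.001
[ 1.28  0.74 -1.28  2.02  0.91  0.86  1.23]
block [[0.5681, -0.1749], [0.5839, -0.3041], [0.5182, -0.3091], [0.5026, -0.181]] [ 0.5432 -0.2423  0.2   ] 0.1302 0.0659
bar x at y=-.25 0.4806 yaw -174.0
nuts [[0.4932, -0.377, 0.145], [0.4676, -0.1341, 0.145]]
[[[0.0,-1.0,0.0],[0.69,0.0,-0.07],0.0],[[0.1,-1.0,0.0],[0.7,0.01,-0.08],0.0],[[0.0,-1.1,0.0],[0.69,0.0,-0.09],0.0],[[0.1,-1.0,0.0],[0.69,0.0,-0.1],0.0],[[0.0,-1.0,0.0],[0.68,0.01,-0.12],0.0],[[0.1,-1.0,0.0],[0.69,0.0,-0.12],0.0],[[0.0,-1.0,0.0],[0.68,0.0,-0.14],0.0],[[0.1,-1.0,0.0],[0.68,0.0,-0.16],0.0],[[0.0,-1.1,0.0],[0.68,0.01,-0.16],0.0],[[0.1,-1.0,-0.1],[0.67,0.0,-0.18],0.0],[[0.0,0.0,0.0],[0.8,0.01,-0.19],0.0],[[0.0,0.0,0.0],[0.8,0.0,-0.18],0.0]]
[[[0.0,0.0,0.0],[0.8,0.01,-0.19],0.0],[[0.0,0.0,0.0],[0.8,0.0,-0.19],0.0],[[0.0,0.0,0.0],[0.8,0.01,-0.19],0.0],[[0.0,0.0,0.0],[0.81,0.01,-0.18],0.0],[[0.0,0.0,0.0],[0.8,0.0,-0.19],0.0],[[0.0,0.0,0.0],[0.8,0.01,-0.19],0.0]]
```

The block stands at (0.543, -0.242) with a 66x130 top and a yaw of about 6.7°. Next I'll bring the closed fingers behind the bar, tilted so the gripper body clears the block.

{"op": "drive_tool", "data": {"deltas": [[[0,-1,0],[0.7,0,-0.1],0],[[0,-1,0],[0.7,0,-0.1],0],[[0.1,-1,0],[0.7,0,-0.1],0],[[0,-1,0],[0.7,0,-0.1],0],[[0.1,-1,0],[0.7,0,-0.1],0],[[0,-1,0],[0.7,0,-0.1],0],[[0.1,-1,0],[0.7,0,-0.1],0],[[0,-1,0],[0.7,0,-0.2],0],[[0.1,-1,0],[0.7,0,-0.2],0],[[0,-1,0],[0.7,0,-0.2],0],[[0,0,0],[0,0,0],0]]}}

```text
clock: 26.9
tool_pos: [0.4366, -0.2608, 0.1974]
eef_rot: [-0.03, 0.56, 0.045, 0.827]
contact_force: [-0.2, 0.2, 0.5]
opening: 0.003
```

Run:
```python
from p import *
st()
rows([(*pose2((.449,-.259,.130),22,6),10)],0.0)
```

```text
26.9 [ 0.4366 -0.2608  0.1974] [[0.368, -0.107, 0.924], [0.041, 0.994, 0.099], [-0.929, 0.001, 0.37]] [-0.2  0.2  0.5] 0.003
[ 1.25  0.8  -1.11  2.21  1.39  0.52  0.85]
[[[0.0,0.0,0.0],[0.67,0.0,-0.13],0.0],[[0.0,-0.1,0.0],[0.67,0.01,-0.14],0.0],[[0.0,0.0,0.0],[0.68,0.0,-0.13],0.0],[[0.1,0.0,0.0],[0.67,0.0,-0.14],0.0],[[0.0,0.0,-0.1],[0.67,0.01,-0.13],0.0],[[0.0,-0.1,0.0],[0.67,0.0,-0.13],0.0],[[0.0,0.0,0.0],[0.67,0.01,-0.14],0.0],[[0.0,0.0,0.0],[0.68,0.0,-0.14],0.0],[[0.0,0.0,0.0],[0.67,0.0,-0.13],0.0],[[0.0,-0.1,0.0],[0.67,0.01,-0.14],0.0]]
```

{"op": "drive_tool", "data": {"deltas": [[[0,0,0],[0.7,0,-0.15],0],[[0,0,0],[0.7,0,-0.15],0],[[0,0,0],[0.7,0,-0.15],0],[[0,0,0],[0.7,0,-0.1],0],[[0,0,0],[0.7,0,-0.1],0],[[0,0,0],[0.7,0,-0.1],0],[[0,0,0],[0.7,0,-0.1],0],[[0,0,0],[0.7,0,-0.15],0],[[0,0,0],[0.7,0,-0.15],0],[[0,0,0],[0.4,0,-0.15],0],[[0,0,0],[0,0,0],0]]}}

```text
clock: 27.82
tool_pos: [0.4503, -0.2595, 0.1311]
eef_rot: [-0.03, 0.56, 0.045, 0.827]
contact_force: [-0.2, 0.4, -0.0]
opening: 0.007
```

{"op": "drive_tool", "data": {"deltas": [[[0,0,0],[0.1,0,0.25],0],[[0,0,0],[0.1,0,0.25],0],[[0,0,0],[0.1,0,0.25],0],[[0,0,0],[0.1,0,0.25],0],[[0,0,0],[0.1,0,0.25],0],[[0,0,0],[0.1,0,0.25],0],[[0,0,0],[0.1,0,0.25],0],[[0,0,0],[0.1,0,0.25],0],[[0,0,0],[0.1,0,0.25],0],[[0,0,0],[0.1,0,0.25],0]]}}

```text
clock: 28.65
tool_pos: [0.4768, -0.2567, 0.1314]
eef_rot: [-0.031, 0.56, 0.045, 0.827]
contact_force: [-1.7, -0.6, 0.3]
opening: 0.004
```

Run:
```python
from top import *
st();bl(whites(.2))
```

```text
28.65 [ 0.4768 -0.2567  0.1314] [[0.37, -0.109, 0.923], [0.04, 0.994, 0.101], [-0.928, -0.001, 0.372]] [-1.7 -0.6  0.3] 0.004
[ 1.14  0.96 -1.05  2.17  1.66  0.57  0.62]
block [[0.5685, -0.1749], [0.584, -0.3042], [0.5182, -0.309], [0.5029, -0.1808]] [ 0.5434 -0.2422  0.2   ] 0.1303 0.066
bar x at y=-.25 0.4969 yaw -174.0
nuts [[0.5098, -0.3751, 0.145], [0.4841, -0.1321, 0.145]]
```

{"op": "drive_tool", "data": {"deltas": [[[0,0,0],[0.05,0,0.13],0],[[0,0,0],[0.05,0,0.13],0],[[0,0,0],[0.05,0,0.13],0],[[0,0,0],[0.05,0,0.13],0],[[0,0,0],[0.05,0,0.13],0]]}}

```text
clock: 29.12
tool_pos: [0.4835, -0.256, 0.1315]
eef_rot: [-0.031, 0.56, 0.045, 0.827]
contact_force: [-4.0, -0.9, 0.5]
opening: 0.009
```

{"op": "drive_tool", "data": {"deltas": [[[0,0,0],[0.04,0,0.1],0],[[0,0,0],[0.04,0,0.1],0]]}}

```text
clock: 29.28
tool_pos: [0.4853, -0.2558, 0.1314]
eef_rot: [-0.031, 0.56, 0.045, 0.827]
contact_force: [-5.4, -1.5, 1.8]
opening: 0.005
```

{"op": "drive_tool", "data": {"deltas": [[[0,0,0],[0.04,0,0.1],0],[[0,0,0],[0.04,0,0.1],0]]}}

```text
clock: 29.45
tool_pos: [0.4874, -0.2556, 0.1314]
eef_rot: [-0.031, 0.56, 0.045, 0.827]
contact_force: [-8.7, -2.6, 3.0]
opening: 0.006
```

{"op": "drive_tool", "data": {"deltas": [[[0,0,0],[0.04,0,0.1],0],[[0,0,0],[0.04,0,0.1],0]]}}

```text
clock: 29.62
tool_pos: [0.4877, -0.2554, 0.1307]
eef_rot: [-0.031, 0.561, 0.045, 0.826]
contact_force: [-10.5, -1.4, 4.0]
opening: 0.006
```

{"op": "drive_tool", "data": {"deltas": [[[0,0,0],[0.04,0,0.1],0],[[0,0,0],[0,0,0],0]]}}

```text
clock: 29.78
tool_pos: [0.4879, -0.2553, 0.1303]
eef_rot: [-0.031, 0.562, 0.045, 0.825]
contact_force: [-10.6, -1.2, 3.1]
opening: 0.007
```

Run:
```python
from top import *
st();bl(whites(.2))
```

```text
29.78 [ 0.4879 -0.2553  0.1303] [[0.364, -0.108, 0.925], [0.039, 0.994, 0.101], [-0.931, -0.001, 0.366]] [-10.6  -1.2   3.1] 0.007
[ 1.11  0.96 -1.04  2.15  1.63  0.58  0.64]
block [[0.5741, -0.1753], [0.5877, -0.3048], [0.5202, -0.3087], [0.5068, -0.1804]] [ 0.5472 -0.2423  0.2   ] 0.1302 0.0676
bar x at y=-.25 0.5063 yaw -174.2
nuts [[0.5204, -0.3744, 0.145], [0.494, -0.131, 0.145]]
```

{"op": "drive_tool", "data": {"deltas": [[[0,0,0],[0.1,0,0.2],0],[[0,0,0],[0.1,0,0.2],0],[[0,0,0],[0,0,0],0]]}}

```text
clock: 30.08
tool_pos: [0.4889, -0.2551, 0.1283]
eef_rot: [-0.031, 0.565, 0.044, 0.823]
contact_force: [-18.0, -2.1, 5.4]
opening: 0.006
```

{"op": "drive_tool", "data": {"deltas": [[[0,0,0],[-0.1,0,-0.3],0],[[0,0,0],[-0.2,0,-0.5],0],[[0,0,0],[-0.4,0,-1.0],0],[[0,0,0],[-2.0,0,-0.7],0],[[0,0,0],[-2.5,0,-0.5],0],[[0,0,0],[-2.5,0,-0.3],0],[[0,0,0],[-2.5,0,-0.3],0],[[0,0,0],[0,0,0],0]]}}

```text
clock: 30.75
tool_pos: [0.4252, -0.2624, 0.2164]
eef_rot: [-0.032, 0.557, 0.044, 0.829]
contact_force: [0.5, -1.6, -0.5]
opening: 0.004
```

Run:
```python
from top import *
st();t=whites(.2);bl(t);s=snap('scene')
for n,d in(('scene',s),):
    c=d['color'];k=1
a=cv2.resize(t['color'][160:285,155:420],(795,375),interpolation=cv2.INTER_CUBIC);b=cv2.resize(s['color'][140:310,70:340],(357,225))
o=np.zeros((600,795,3),np.uint8);o[:375]=a;o[375:,:357]=b;cv2.imwrite('pics/f1.png',o[...,::-1])
```

```text
30.75 [ 0.4252 -0.2624  0.2164] [[0.375, -0.11, 0.92], [0.037, 0.994, 0.103], [-0.926, -0.004, 0.377]] [ 0.5 -1.6 -0.5] 0.004
[ 1.29  0.76 -1.13  2.21  1.31  0.5   0.93]
block [[0.5741, -0.1753], [0.5879, -0.3047], [0.5203, -0.3087], [0.5067, -0.1805]] [ 0.5472 -0.2423  0.2   ] 0.1301 0.0677
bar x at y=-.25 0.5063 yaw -174.2
nuts [[0.52, -0.3743, 0.145], [0.4943, -0.131, 0.145]]
```

View pics/f1.png

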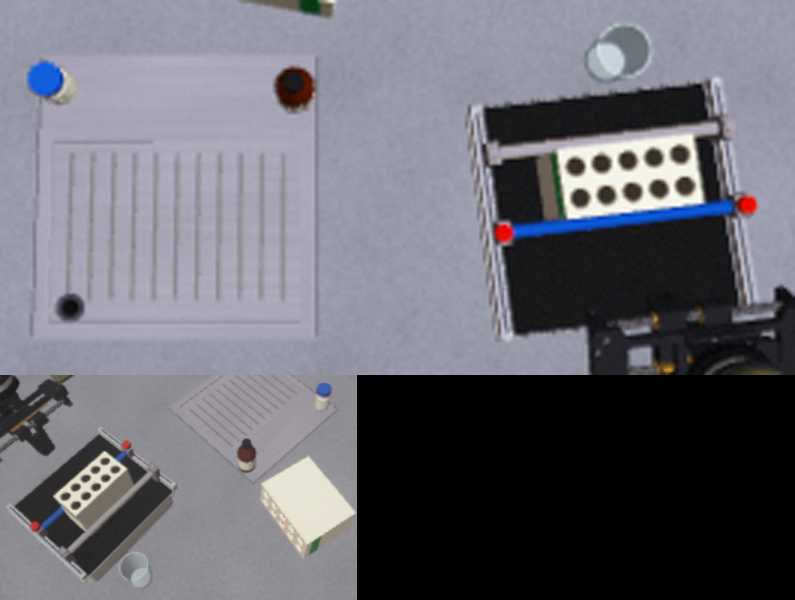

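The last picture shows the block wells up between the bars, top at (558-703, 135-218), with the blue bar against it, the fixed bar behind it, and the bottles and beaker where they were. Nothing is touching the robot, so I'm handing it in.

```bash
python3 -c "
from plant import r
print(r.finish_job())"
```

```text
the job is handed in; nothing more can be done
None
```

The white block now stands wells up on the shaker, held between the clamp bar and the fixed bar. I handed the job in at about 31 s of the 72 s allowed; no verdict was reported.

**What I did:** I braced the block against the ledge and tipped it up with one finger pushing and the other in front to catch it. It eased down onto its base on the ledge. Then I slid the clamp bar back to a gap of about 91 mm, set the block on the platform and pushed the bar up until it stopped.

**Last checks:**
- **Clamp:** the bar stalled with up to 18 N on the wrist and neither it nor the block moved after I let go. The bar's measured position puts the joint at about 0.019–0.020, which fits the 66 mm block.
- **Position:** the block is about 4 mm off the midpoint along the bars. It measured 130 x 68 mm from above, against 130 x 66 mm, with the extra 2 mm within calibration error.
- **Bystanders:** the bottles and beaker look undisturbed in the last picture; I did not re-measure them.
- **Forces:** the highest wrist force I read was about 23 N, when the block landed on its base.

**Disagreement:** the tipping edge came out about 4–5 mm nearer the robot than the first pictures suggested, so I corrected for it during the tip.

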